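# Close the loaded centrifuge rotor with its screw-down lid

## Task

Close the loaded centrifuge rotor for a run. Lay its loose lid flat on the rotor, collar up, with the threaded stud through the hole. Then take the steel clamp nut that lies on its side, set it upright on the stud with its threaded mouth down, and screw it on clockwise until it turns stiff and has pressed the lid down through its rubber seal onto the rotor's rim. Let go of everything, and do not knock the bottles, the cup or the pen out of their places.

Things in the scene. Friction and masses are not known exactly. Their poses are not given: they have to be found in the camera images.
- rotor: Fixed dark metal rotor, 126 mm across, on a low stand; cannot turn. Origin: centre of the stand's underside, on the bench; z up. Rim 60 mm up, 63 mm radius, open bowl with white microtube tops. A black seal ring stands 2.5 mm above the rim; about 10 N presses it flush, then the lid meets the rim.
- stud_tip (a point): Top of the steel stud on the rotor's axis, 123 mm above the bench; z up. Tapered point: 7 mm wide at the tip, 12 mm wide 6 mm lower, 16 mm wide 16 mm lower; then a plain 16 mm neck, and 28 mm under the tip a coarse right-hand two-start thread begins, 23 mm over its crests, 14 mm advance a turn, running down into the lid's collar.
- rotor_lid: Loose aluminium lid, 150 g, flat on the bench: disc 120 mm across, 5 mm thick, with a round collar 43 mm across, standing 12 mm above the disc, round a 28 mm through hole. Origin: centre of the disc's underside; z up through the collar. On the rotor its origin is 62.5 mm above the bench on the loose seal, 60 mm when pressed home.
- clamp_nut: Loose steel hand nut, 140 g, twelve-sided, 36 mm across flats, 53 mm long. Lies on its side, its closed top roughly toward the robot. Origin: centre of the open threaded mouth face; z runs from mouth to closed top. Blind bore 26 mm wide, 48 mm deep, lugs inside leave 18 mm. Its flats face along its own x axis and every 30 degrees round.
- nut_top (a point): Centre of the clamp nut's closed end, 53 mm along its axis from the mouth. Set on the stud the nut drops over the neck and rests on the thread with its mouth 85 to 95 mm above the bench; it may be let go there, leaning a little. It needs 0.7 to 1.4 turns clockwise from above, play included, sinking 14 mm a turn, to bear on the collar 77 mm up with the lid home, and stays put when let go.
- control_fluid: Small white bottle, 27 mm wide, 60 mm tall, standing behind the rotor. Origin: centre of its base.
- stain_1: Small brown dropper bottle, 32 mm wide, 72 mm tall, standing behind and right of the rotor. Origin: centre of its base.
- sample_cup_3: Lidded specimen cup, 38 mm wide, 51 mm tall, standing left of the rotor. Origin: centre of its base.
- pen_blue: Ball pen, 145 mm long, 12 mm wide, lying on the bench at the right near the robot. Origin: centre of its underside.
Mind the look-alikes: they are no part of the job. What is shaped like the clamp_nut but turquoise or yellow is not meant.

How it is judged:
By the outcome, as a careful person would: the job done as asked, in the order asked, and still so for the second after the job is handed in, with the robot touching nothing.
It also fails if it takes over 72 s, if anything falls off the work surface, if the arm or the gripper's body presses on something with over 40 N, if the wrist force passes 120 N, or if a joint passes its speed limit or range.

## Robot

A 6-joint arm with a two-finger parallel gripper is mounted at the origin on a cart in front of the work surface, level with it; the furniture and walls round the work are solid. World frame = base frame: x ahead of the robot, y to its left, z up, the work surface at z = 0. Lengths are in m, angles in rad, forces in N, time in s.
With the tool pointing down it reaches from about 0.4 to 0.925 m from the base axis. Payload 12.5 kg.
Tool frame: the origin (TCP) lies midway between the tips of the shut fingers; the grasp point (between the pads) lies 19 mm behind it (env.hold_point_z is the distance from the TCP to the grasp point, in m); z points along the fingers, y is the line along which they close (so a half turn about z gives the same grasp; the last joint's range is limited). The gripper opens to 95 mm and grips with 3 to 60 N. Pads are 20 mm wide; open, the fingers measure 119 mm over their backs; the gripper's body (75 mm by 180 mm) begins 59 mm behind the grasp point.
Start: joints at [-1.366, 0.491, 1.559, -0, 1.092, -0.106], TCP at [0.191, -0.595, 0.215] pointing down, gripper open.
Joint ranges: [-3.1, 3.1], [-0.84, 2.19], [0.05, 2.79], [-1.13, 4.28], [0.06, 2.93], [-2.69, 2.69]. Speed limits (rad/s): [2.22, 2.22, 2.79, 3.14, 3.14, 3.14].

## Interface

Orientations are given as a rotation vector (axis times angle).
In Python, from station import state, snapshot, hand_in, spotter, env gives the robot as it stands.
- The arm moves only by the shell command python3 -m pendant 'ROWS' [FORCE]. ROWS is JSON, a list of rows, each a list of 7 numbers: the turn, a rotation vector about the tool's x, y, z each as a share of pi/2 rad, from -1 to 1, then the shift along the tool's x, y, z each as a share of 500 mm, from -1 to 1, then the opening, from 0 (shut) to 1 (fully open). A call has 1 to 5 rows; each row is the pose to reach, as a shift and turn from the pose commanded when the call began, along the tool's axes at that moment; what a row does not reach only later rows make up. A row lasts 1/12 s, in which the tool goes at most 41.7 mm and 7.16 degrees, less where a joint would pass 70% of its speed; a pose out of reach is approached as far as the arm can. A call with a number of a shift or a turn outside -1 to 1 is refused whole. A call with a gripper value outside its range is refused whole. The fingers move at their own pace and stop on an object; FORCE is the grip in N (left out, the last holds). Time passes only in rows, so rows that repeat a pose let the fingers close. It gives the time, the measured TCP pose, the force, the opening and the grip force at its end, in the units of the state.
- state(): the state, without advancing time (a new reading comes with each control period).
- snapshot(name): name is "scene" or "top"; returns a dict with "image" (400x640x3 uint8, red, green, blue), "vertical_fov" (degrees; the focal length in pixels is half the picture's height over the tangent of half this angle, whatever the lens; pixels are square), "cx", "cy" (the principal point, pixels), "R" (3x3) and "t" (3): a world point X has camera coordinates R X + t. Camera axes: x right, y down, z forward; pixel columns grow to the right and rows downward; lengths in m; the calibration is good to about 2 mm. A picture is of the moment at which its call begins. There is no depth.
- hand_in(): hands the job in; it is judged then, once.
Trained networks look in the newest picture that a camera, given by its name, has taken for a name from the list of things; names that differ only in an ending like _2 or _b are one class to them, and where a whole thing is asked for, a point or a joint stands for the part that bears it (a point fixed in the world has none). Each returns a list of dicts, best first, with "score" (0 to 1); they miss things now and then, are a little off and sometimes report something else, mostly with a low value. They report only what shows in the picture. A call takes as long as a camera call. They do not tell look-alikes from the thing itself.
- spotter.outline_of(camera, query): "mask" (400x640 bool, what is visible of it) and "box" ([centre column, centre row, width, height] in pixels, round what is visible of it).
- spotter.pinpoint(camera, query): "xy" ([column, row] in pixels: a listed point, or the origin of a listed thing).
The state is a dict: "time_s": time; "joint_pos": joint angles; "joint_vel": joint speeds; "joint_efforts": joint torques, N m; "ee_pos": TCP position; "tcp_rot": TCP orientation; "force": force on the tool from outside, world axes, zero at the start; "moment": the same for the moment, N m; "width": finger opening in m; "gripper_force": force on a finger pad.
Only numpy, scipy, OpenCV 4.12 (cv2) and the standard library are available. Lean on these libraries where they do the work, as an engineer would, in place of code of your own. Each camera call takes 0.05 s, during which the arm holds its last target. There are 200 camera calls.

## Working session

There is one attempt and no reset: what is moved stays moved. The work goes in short steps, Python scripts to look and compute and a shell command to move; the robot and the scene stay as the last step left them, time stands still between calls to the robot, and variables do not carry over. Pictures are saved under pics/ and viewed, at most 10 in all, crops included, and the job is handed in when it is done.

```bash
ls; mkdir -p pics; cat > h.py <<'E'
import numpy as np, cv2
from station import state, snapshot, spotter, env
from scipy.spatial.transform import Rotation as Ro
def K(s):
    f=s["image"].shape[0]/2/np.tan(np.radians(s["vertical_fov"])/2); return f,s["cx"],s["cy"]
def ray(s,p):
    f,cx,cy=K(s); R=np.array(s["R"]);t=np.array(s["t"])
    d=R.T@np.array([(p[0]-cx)/f,(p[1]-cy)/f,1]); return -R.T@t,d/np.linalg.norm(d)
def onz(s,p,z):
    o,d=ray(s,p); return o+d*(z-o[2])/d[2]
def proj(s,X):
    f,cx,cy=K(s); c=np.array(s["R"])@np.array(X)+np.array(s["t"]); return np.array([cx+f*c[0]/c[2],cy+f*c[1]/c[2]])
def tri(rs):
    A=0;b=0
    for o,d in rs:
        M=np.eye(3)-np.outer(d,d);A=A+M;b=b+M@o
    X=np.linalg.solve(A,b); return X,[np.linalg.norm((np.eye(3)-np.outer(d,d))@(X-o)) for o,d in rs]
def save(im,n): cv2.imwrite(f"pics/{n}.png",cv2.cvtColor(im,cv2.COLOR_RGB2BGR))
E
python3 - <<'E'
from h import *
S={c:snapshot(c) for c in("scene","top")}
np.set_printoptions(precision=4,suppress=True)
for c,s in S.items():
    save(s["image"],c+"0"); print(c,K(s),-np.array(s["R"]).T@s["t"])
for q in ["rotor","stud_tip","rotor_lid","clamp_nut","nut_top","control_fluid","stain_1","sample_cup_3","pen_blue"]:
    P={}
    for c in S:
        r=spotter.pinpoint(c,q); P[c]=r; print(q,c,[(round(float(x["score"]),2),np.round(x["xy"],1).tolist()) for x in r[:4]])
    if all(P.values()): print("   tri",tri([ray(S[c],P[c][0]["xy"]) for c in S]))
print(state())
E
```

```text
pics
scene (np.float64(501.97587295487915), 322.2983746879917, 201.9901140971454) [-0.1103  0.6154  0.8061]
top (np.float64(377.7902648890003), 316.39326889121855, 203.7092444629744) [ 0.3318 -0.1862  1.1654]
rotor scene [(0.93, [233.4, 273.2]), (0.16, [374.1, 207.1])]
rotor top [(0.92, [243.4, 189.1])]
   tri (array([0.5959, 0.049 , 0.0011]), [np.float64(0.004780507300465253), np.float64(0.004780507300465318)])
stud_tip scene [(0.8, [230.1, 231.5])]
stud_tip top [(0.93, [235.0, 173.1])]
   tri (array([0.6087, 0.0438, 0.1189]), [np.float64(0.005096954360736681), np.float64(0.005096954360736578)])
rotor_lid scene [(0.85, [328.4, 219.9])]
rotor_lid top [(0.97, [337.8, 202.7]), (0.17, [372.2, 222.5])]
   tri (array([ 0.5425, -0.2475,  0.0096]), [np.float64(0.004146277710350333), np.float64(0.004146277710350391)])
clamp_nut scene [(0.75, [305.8, 256.9]), (0.54, [368.7, 196.2])]
clamp_nut top [(0.75, [284.5, 219.8]), (0.68, [430.4, 211.7]), (0.62, [384.8, 208.9])]
   tri (array([ 0.4891, -0.0838,  0.0192]), [np.float64(0.000910488584862147), np.float64(0.0009104885848621359)])
nut_top sce
[... 676 characters left out ...]
20.2])]
sample_cup_3 top [(0.64, [194.8, 209.1])]
   tri (array([0.5209, 0.1864, 0.0156]), [np.float64(0.010171505587721393), np.float64(0.010171505587721497)])
pen_blue scene []
pen_blue top [(0.57, [373.5, 266.4])]
{'time_s': 1.0, 'joint_pos': array([-1.3656,  0.4909,  1.5589, -0.    ,  1.0917, -0.1056]), 'joint_vel': array([ 0.    , -0.0001, -0.0004,  0.0012,  0.0006,  0.0004]), 'joint_efforts': array([ -0.0009, -61.2473, -25.843 ,   0.0693,   0.0445,   0.0001]), 'ee_pos': array([ 0.1912, -0.5951,  0.2147]), 'tcp_rot': array([ 3.1036,  0.4863, -0.    ]), 'force': array([0.2648, 0.8652, 0.1273]), 'moment': array([ 0.0557, -0.0072, -0.0019]), 'gripper_force': 0.0, 'width': 0.09507133578252}
```

```bash
python3 - <<'E'
import cv2
a=cv2.imread("pics/top0.png");b=cv2.imread("pics/scene0.png")
cv2.imwrite("pics/t1.png",cv2.resize(a[120:300,170:470],(800,480),interpolation=cv2.INTER_CUBIC))
cv2.imwrite("pics/s1.png",cv2.resize(b[150:350,150:420],(800,592),interpolation=cv2.INTER_CUBIC))
E
```

```text
(no output)
```

View pics/t1.png

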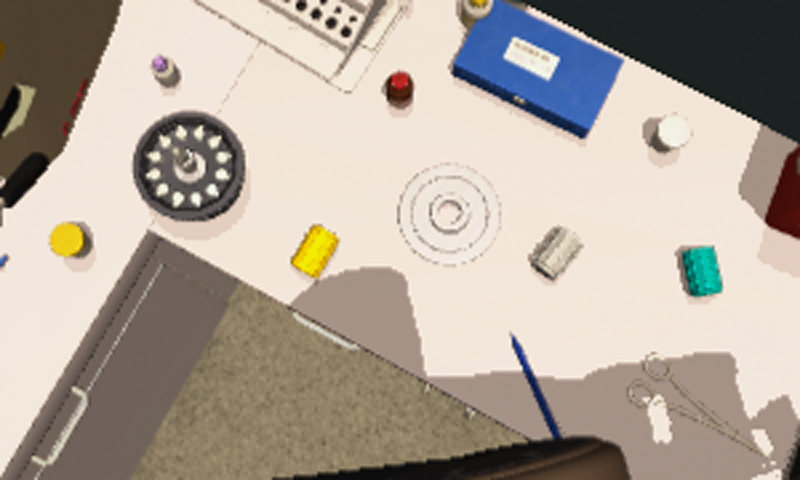

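View pics/s1.png

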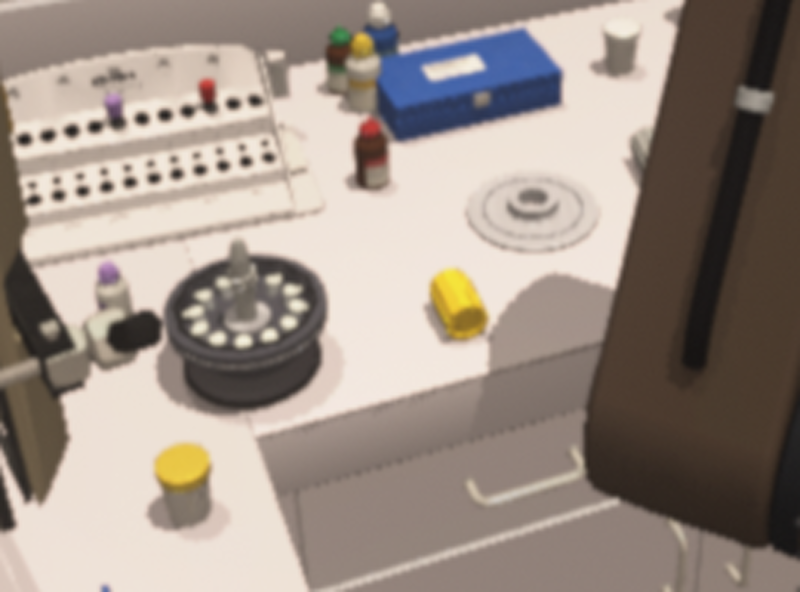

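Top view: the rotor is at about px (241,182) and the lid at (338,200). There are three nut-shaped things: yellow at (289,214), turquoise at (433,221) and steel-grey at (378,214). The scene view shows the yellow one at (305,253) and the steel one half hidden by the arm at (368,202). I choose the steel one at top (378,214). Next I refine the positions by silhouette fits and make one close crop.

```bash
cat >> h.py <<'E'
from scipy.optimize import minimize
def circ(c,z,r,n=72):
    a=np.linspace(0,2*np.pi,n,endpoint=False); return np.c_[c[0]+r*np.cos(a),c[1]+r*np.sin(a),np.full(n,z)]
def hullmask(s,P,up=4):
    p=np.array([proj(s,x) for x in P]); h=cv2.convexHull(((p+.5)*up-.5).astype(np.float32))
    m=np.zeros((400*up,640*up),np.uint8); cv2.fillConvexPoly(m,np.round(h*16).astype(np.int32),1,cv2.LINE_AA,4)
    return cv2.resize(m.astype(np.float32),(640,400),interpolation=cv2.INTER_AREA)
def fit(s,mask,model,x0,step):
    f=lambda x: np.abs(hullmask(s,model(x))-mask).sum()
    sim=np.vstack([x0]+[np.array(x0)+np.eye(len(x0))[i]*step[i] for i in range(len(x0))])
    r=minimize(f,x0,method="Nelder-Mead",options=dict(initial_simplex=sim,xatol=1e-4,fatol=.3,maxiter=120)); return r.x,r.fun,mask.sum()
lidm=lambda z=0:(lambda x:np.vstack([circ(x,z,.06),circ(x,z+.005,.06),circ(x,z+.017,.0215)]))
rotm=lambda x:np.vstack([circ(x,.0625,.06),circ(x,.06,.063),circ(x,.045,.063)])
def nutm(x): # x,y of mid axis, yaw of z axis (mouth->top)
    u=np.array([np.cos(x[2]),np.sin(x[2]),0]);v=np.array([-u[1],u[0],0]);c=np.array([x[0],x[1],.018]);k=np.array([0,0,1.])
    return np.array([c+s_*.0265*u+.01863*(np.cos(a)*v+np.sin(a)*k) for s_ in(-1,1) for a in np.radians(15+30*np.arange(12))])
E
python3 - <<'E'
from h import *
np.set_printoptions(precision=4,suppress=True)
S={c:snapshot(c) for c in("scene","top")}
for q,m,x0 in [("rotor_lid",lidm(),[.5425,-.2475]),("rotor",rotm,[.6,.046])]:
    for c in S:
        r=spotter.outline_of(c,q)[0]; print(q,c,r["score"],np.round(r["box"],1),fit(S[c],r["mask"],m,x0,[.01,.01]))
for c in S:
  for r in spotter.outline_of(c,"clamp_nut"):
    print("nut",c,round(float(r["score"]),2),np.round(r["box"],1),r["mask"].sum(), np.mean(S[c]["image"][r["mask"]],0))
    if c=="top" and abs(r["box"][0]-378)<10:
        b=[fit(S[c],r["mask"],nutm,[*onz(S[c],r["box"][:2],.018)[:2],y],[.01,.01,.3]) for y in (2.,2.6,3.1)]
        print(b)
for c,p in (("scene",(233.4,273.2)),("top",(243.4,189.1))): print("rotor0",c,onz(S[c],p,0))
for c,p in (("scene",(230.1,231.5)),("top",(235,173.1))): print("stud",c,onz(S[c],p,.123))
for c,p in (("scene",(328.4,219.9)),("top",(337.8,202.7))): print("lid",c,onz(S[c],p,0))
for q in ("clamp_nut","nut_top"):
  for r in spotter.pinpoint("top",q): print(q,r["xy"],onz(S["top"],r["xy"],.018))
print(onz(S["top"],(363,245),.006),onz(S["top"],(378,282),.006))
im=S["top"]["image"][190:240,340:420]; save(cv2.resize(im,(800,500),interpolation=cv2.INTER_CUBIC),"nutcrop")
E
```

```text
rotor_lid scene 0.82 [330.1 219.1  43.3  29.8] (array([ 0.5502, -0.2544]), np.float64(72.8125), np.int64(928))
rotor_lid top 0.78 [337.9 201.1  38.2  38.9] (array([ 0.5491, -0.2508]), np.float64(130.75), np.int64(1026))
rotor scene 0.64 [233.9 258.9  58.8  57.5] (array([0.6016, 0.0435]), np.float64(590.3125), np.int64(2378))
rotor top 0.67 [240.3 180.1  37.8  37.7] (array([0.6032, 0.0443]), np.float64(52.25), np.int64(1429))
nut scene 0.65 [303.9 250.5  21.7  28.6] 345 [203.6957 173.0348  63.3594]
nut scene 0.44 [365.  199.2   4.7  13.9] 70 [163.0571 151.6714 138.2429]
nut scene 0.26 [234.2 258.3  58.   57.6] 2386 [107.6094  99.8273  94.0231]
nut top 0.69 [433.  221.1  18.4  20.2] 204 [  8.2696 158.951  142.0441]
nut top 0.6 [287.4 212.8  14.9  20.3] 202 [230.5644 204.1238  13.7673]
nut top 0.53 [381.7 215.5  18.4  16.4] 192 [190.0208 177.7188 159.2604]
[(array([ 0.4985, -0.3727,  2.4075]), np.float64(40.5), np.int64(192)), (array([ 0.4988, -0.3727,  2.4183]), np.float64(40.0), np.int64(192)), (array([ 0.4983, -0.3725,  2.4234]), np.float64(40.25), np.int64(192))]
rotor0 scene [0.6017 0.05   0.    ]
rotor0 top [0.5921 0.0463 0.    ]
stud scene [0.5987 0.0458 0.123 ]
stud top [0.6119 0.0461 0.123 ]
lid scene [ 0.5543 -0.2563  0.    ]
lid top [ 0.5406 -0.2502  0.    ]
clamp_nut [428.0, 213.3] [ 0.4971 -0.5243  0.018 ]
clamp_nut [282.0, 221.7] [ 0.4828 -0.0765  0.018 ]
clamp_nut [386.1, 209.0] [ 0.5138 -0.3969  0.018 ]
nut_top [370.4, 222.8] [ 0.4724 -0.3465  0.018 ]
nut_top [434.2, 231.6] [ 0.4405 -0.5388  0.018 ]
nut_top [291.7, 208.4] [ 0.5233 -0.1067  0.018 ]
[ 0.4063 -0.3222  0.006 ] [ 0.2945 -0.362   0.006 ]
```

View pics/nutcrop.png

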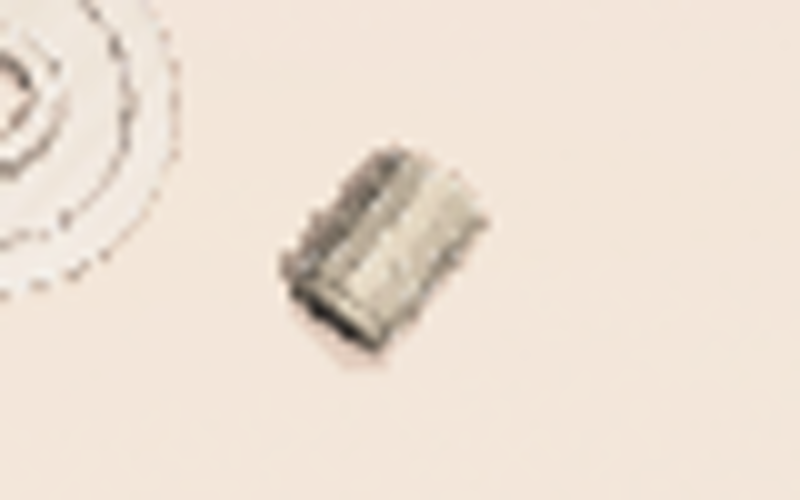

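The close crop shows a steel-grey twelve-sided nut centred at about top px (378.5,215), with its dark closed end toward the robot at about (373,221). That makes the choice right, but the network mask sits about 3 px off, so I refine with image edges.

```bash
cat >> h.py <<'E'
def edgefit(s,rings,x0,rng=.012):
    im=s["image"].astype(np.float32).max(2) if 0 else s["image"].astype(np.float32)
    g=sum(np.hypot(cv2.Sobel(cv2.GaussianBlur(im[...,k],(0,0),.8),cv2.CV_32F,1,0),cv2.Sobel(cv2.GaussianBlur(im[...,k],(0,0),.8),cv2.CV_32F,0,1)) for k in range(3)); g=np.minimum(g,np.percentile(g,97))
    best=[]
    R=np.array(s["R"]);t=np.array(s["t"]);f,cx,cy=K(s)
    for dx in np.arange(-rng,rng+1e-6,.001):
        for dy in np.arange(-rng,rng+1e-6,.001):
            P=np.vstack([circ((x0[0]+dx,x0[1]+dy),z,r) for z,r in rings])@R.T+t
            u=(cx+f*P[:,0]/P[:,2]).astype(np.float32);v=(cy+f*P[:,1]/P[:,2]).astype(np.float32)
            best.append((cv2.remap(g,u[None],v[None],cv2.INTER_LINEAR).mean(),x0[0]+dx,x0[1]+dy))
    b=np.array(sorted(best)[::-1][:8]); return np.average(b[:,1:],axis=0),b[0,0],b[:,1:].std(0)
LR=[(.005,.06),(.017,.0215),(.017,.014)]
RR=[(.06,.063)]
E
python3 - <<'E'
from h import *
np.set_printoptions(precision=4,suppress=True)
S={c:snapshot(c) for c in("scene","top")}
for c in S:
    print(c,"lid",edgefit(S[c],LR,(.549,-.252)),edgefit(S[c],LR[:1],(.549,-.252)),"rotor",edgefit(S[c],RR,(.602,.044)),edgefit(S[c],[(.0625,.06)],(.602,.044)))
s=S["top"]; im=s["image"].astype(float); bg=np.median(im[190:240,350:420].reshape(-1,3),0)
d=np.abs(im-bg).sum(2); m=np.zeros((400,640),bool); m[198:232,362:396]=d[198:232,362:396]>45
n,l,st,ce=cv2.connectedComponentsWithStats(m.astype(np.uint8)); i=1+np.argmax(st[1:,4]); m=l==i
print("nutmask",m.sum(),ce[i],bg)
for y in(2.,2.4,2.8): print(fit(s,m,nutm,[.498,-.362,y],[.01,.01,.3]))
E
```

```text
scene lid (array([ 0.5444, -0.2438]), np.float64(331.3300476074219), array([0.001 , 0.0007])) (array([ 0.5429, -0.2451]), np.float64(238.49012756347656), array([0.0008, 0.0008])) rotor (array([0.6022, 0.0435]), np.float64(405.177734375), array([0.0014, 0.0005])) (array([0.6069, 0.0401]), np.float64(444.7254943847656), array([0.0008, 0.0008]))
top lid (array([ 0.5431, -0.2476]), np.float64(285.7834167480469), array([0.0011, 0.0013])) (array([ 0.5489, -0.2476]), np.float64(149.15542602539062), array([0.0017, 0.0005])) rotor (array([0.5999, 0.0419]), np.float64(927.0662841796875), array([0.0008, 0.0008])) (array([0.5971, 0.0399]), np.float64(732.4030151367188), array([0.0008, 0.0008]))
nutmask 282 [377.5851 215.0674] [243. 230. 218.]
(array([ 0.494 , -0.3694,  2.5144]), np.float64(69.5), np.int64(282))
(array([ 0.494 , -0.3694,  2.514 ]), np.float64(69.3125), np.int64(282))
(array([ 0.4945, -0.3691,  2.4953]), np.float64(70.4375), np.int64(282))
```

```bash
cat >> h.py <<'E'
def Rt(): return Ro.from_rotvec(state()["tcp_rot"])
def need(p,R=None):
    s=state(); r=Ro.from_rotvec(s["tcp_rot"]); d=r.inv().apply(np.array(p)-s["ee_pos"])
    out=["shift/500",np.round(d/.5,4).tolist()]
    if R is not None: out+=["turn",np.round((r.inv()*R).as_rotvec()/(np.pi/2),4).tolist()]
    print(*out,"t",round(s["time_s"],2),"F",np.round(s["force"],1),"w",round(float(s["width"]),4),"g",round(float(s["gripper_force"]),1),"j",np.round(s["joint_pos"],3),"p",np.round(s["ee_pos"],4))
E
python3 -c "
from h import *
need([.544,-.246,.1])"
p='python3 -m pendant'
r='1'
python3 -m pendant '[[0,0,0,0.295,-0.15,0.077,1],[0,0,0,0.295,-0.15,0.077,1],[0,0,0,0.295,-0.15,0.077,1],[0,0,0,0.295,-0.15,0.077,1],[0,0,0,0.295,-0.15,0.077,1]]'
python3 -m pendant '[[0,0,0,0.295,-0.15,0.077,1],[0,0,0,0.295,-0.15,0.077,1],[0,0,0,0.295,-0.15,0.077,1],[0,0,0,0.295,-0.15,0.077,1],[0,0,0,0.295,-0.15,0.077,1]]'
python3 -m pendant '[[0,0,0,0.295,-0.15,0.077,1],[0,0,0,0.295,-0.15,0.077,1],[0,0,0,0.295,-0.15,0.077,1],[0,0,0,0.295,-0.15,0.077,1],[0,0,0,0.295,-0.15,0.077,1]]'
python3 - <<'E'
from h import *
np.set_printoptions(precision=4,suppress=True)
need([.544,-.246,.1])
S={c:snapshot(c) for c in("scene","top")}
for c in S:
    s=S[c]; save(s["image"],c+"2")
    r=spotter.outline_of(c,"clamp_nut")
    for q in ("clamp_nut","nut_top"): print(c,q,[(round(float(x["score"]),2),np.round(x["xy"],1),onz(s,x["xy"],.018)[:2]) for x in spotter.pinpoint(c,q)])
    im=s["image"].astype(float)
    for x in r:
        u,v=map(int,x["box"][:2]); g=np.ptp(im[x["mask"]].mean(0)); print(c,np.round(x["box"],1),x["mask"].sum(),round(g),onz(s,x["box"][:2],.018)[:2], fit(s,x["mask"],nutm,[.496,-.366,2.4],[.01,.01,.3]) if g<50 else "")
im=S["scene"]["image"][170:230,330:420]; save(cv2.resize(im,(800,533),interpolation=cv2.INTER_CUBIC),"nutscene")
E
```

```text
shift/500 [0.8854, -0.4489, 0.2293] t 1.6 F [-0.3 -0.2  0.1] w 0.0951 g 0.0 j [-1.366  0.491  1.559  0.     1.092 -0.106] p [ 0.1911 -0.5951  0.2147]
time_s: 2.02
ee_pos: [0.3117, -0.4739, 0.1748]
tcp_rot: [-3.1, -0.491, 0.0]
force: [1.2, 0.4, 0.9]
width: 0.0946
gripper_force: 0.0
time_s: 2.43
ee_pos: [0.429, -0.3577, 0.1363]
tcp_rot: [-3.101, -0.492, 0.001]
force: [-0.6, 0.1, -0.3]
width: 0.0951
gripper_force: 0.0
time_s: 2.85
ee_pos: [0.5467, -0.2415, 0.0977]
tcp_rot: [-3.102, -0.492, 0.0]
force: [-0.2, 0.5, 0.4]
width: 0.0949
gripper_force: 0.0
shift/500 [-0.0078, 0.0069, -0.0046] t 2.85 F [-0.2  0.5  0.4] w 0.0949 g 0.0 j [-0.527  0.59   1.742  0.001  0.81   0.729] p [ 0.5467 -0.2415  0.0977]
scene clamp_nut [(0.79, array([306.7, 255.3]), array([ 0.493 , -0.0904])), (0.4, array([233.7, 273.8]), array([0.5838, 0.0636]))]
scene nut_top [(0.88, array([300.6, 244.3]), array([ 0.5316, -0.1134]))]
scene [304.8 251.1  21.6  26.9] 354 117 [ 0.5066 -0.0997] 
top clamp_nut [(0.56, array([383.5, 209.6]), array([ 0.5122, -0.3888])), (0.5, array([427.1, 211.2]), array([ 0.5037, -0.522 ]))]
top nut_top [(0.79, array([434.5, 229.6]), array([ 0.4466, -0.5402])), (0.71, array([371.7, 222.6]), array([ 0.4729, -0.3505]))]
top [381.5 214.6  20.6  19.5] 223 29 [ 0.4968 -0.3818] (array([ 0.4978, -0.3729,  2.4588]), np.float64(18.125), np.int64(223))
top [431.9 221.3  16.9  18.3] 222 156 [ 0.4722 -0.5343]
```

View pics/nutscene.png

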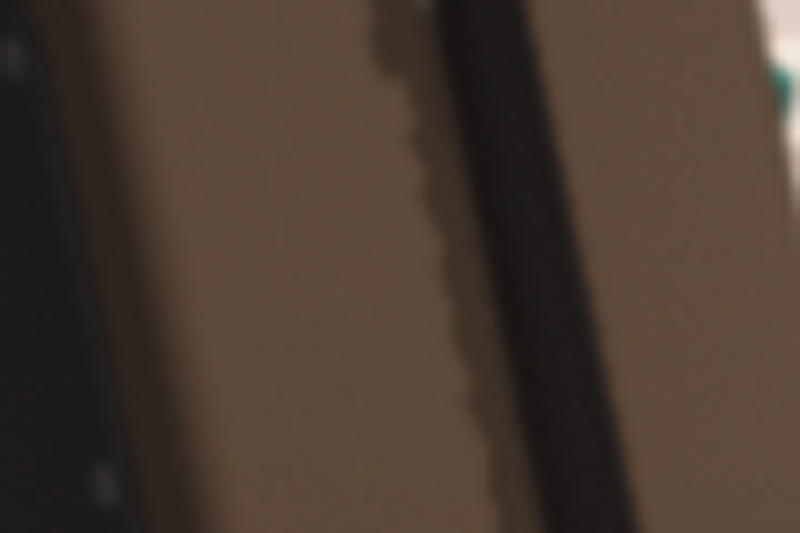

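The arm still hides the nut from the scene camera (the crop shows only the arm), so I will look again from the rotor. Now I grasp the lid by its collar.

```bash

python3 -m pendant '[[0,0,0,-0.008,0.007,0.06,1],[0,0,0,-0.008,0.007,0.11,1],[0,0,0,-0.008,0.007,0.15,1],[0,0,0,-0.008,0.007,0.178,1],[0,0,0,-0.008,0.007,0.178,1]]'
python3 -m pendant '[[0,0,0,0,0,0,0],[0,0,0,0,0,0,0],[0,0,0,0,0,0,0],[0,0,0,0,0,0,0],[0,0,0,0,0,0,0]]' 30
python3 -m pendant '[[0,0,0,0,0,0,0],[0,0,0,0,0,0,0],[0,0,0,0,0,0,0]]' 30
python3 -c "
from h import *
need([.544,-.246,.1])"
```

```text
time_s: 3.67
ee_pos: [0.5393, -0.2503, 0.0078]
tcp_rot: [-3.102, -0.484, 0.005]
force: [-0.0, 0.4, 0.5]
width: 0.0949
gripper_force: 0.0
time_s: 4.08
ee_pos: [0.5412, -0.2503, 0.011]
tcp_rot: [3.103, 0.486, 0.002]
force: [0.1, -0.6, 0.1]
width: 0.0674
gripper_force: 0.0
time_s: 4.33
ee_pos: [0.541, -0.2502, 0.0103]
tcp_rot: [3.103, 0.486, 0.0]
force: [0.2, -1.6, 0.9]
width: 0.0467
gripper_force: 0.8
shift/500 [0.0083, -0.006, -0.1794] t 4.33 F [ 0.2 -1.6  0.9] w 0.0467 g 0.8 j [-0.544  0.715  1.796 -0.     0.63   0.716] p [ 0.541  -0.2502  0.0103]
```

```bash

python3 -m pendant '[[0,0,0,0,0,0,0],[0,0,0,0,0,0,0],[0,0,0,0,0,0,0],[0,0,0,0,0,0,0]]' 30
python3 -c "
from h import *
need([.544,-.246,.1])"
python3 -m pendant '[[0,0,0,0,0,-0.04,0],[0,0,0,0,0,-0.08,0],[0,0,0,0,0,-0.16,0],[0,0,0,0,0,-0.24,0],[0,0,0,0,0,-0.26,0]]' 30
python3 -m pendant '[[0,0,0,0,0,-0.04,0],[0,0,0,0,0,-0.04,0]]' 30
python3 -c "
from h import *
need([.601,.043,.16])"
```

```text
time_s: 4.67
ee_pos: [0.5412, -0.2503, 0.0103]
tcp_rot: [3.103, 0.486, 0.001]
force: [1.1, -1.1, 2.9]
width: 0.0425
gripper_force: 30.0
shift/500 [0.0081, -0.0063, -0.1794] t 4.67 F [ 1.1 -1.1  2.9] w 0.0425 g 30.0 j [-0.544  0.716  1.796 -0.     0.63   0.716] p [ 0.5412 -0.2503  0.0103]
time_s: 5.08
ee_pos: [0.5423, -0.2507, 0.1453]
tcp_rot: [3.1, 0.486, 0.007]
force: [0.5, -0.1, -1.3]
width: 0.0423
gripper_force: 30.0
time_s: 5.25
ee_pos: [0.5417, -0.2504, 0.1629]
tcp_rot: [3.101, 0.486, 0.005]
force: [-0.6, -0.4, -0.6]
width: 0.0421
gripper_force: 30.0
shift/500 [0.2924, -0.5225, 0.005] t 5.25 F [-0.6 -0.4 -0.6] w 0.0421 g 30.0 j [-0.544  0.505  1.691  0.     0.942  0.716] p [ 0.5417 -0.2504  0.1629]
```

```bash

python3 -m pendant '[[0,0,0,0.146,-0.261,0,0],[0,0,0,0.146,-0.261,0,0],[0,0,0,0.146,-0.261,0,0],[0,0,0,0.146,-0.261,0,0],[0,0,0,0.146,-0.261,0,0]]' 30
python3 -m pendant '[[0,0,0,0.146,-0.261,0,0],[0,0,0,0.146,-0.261,0,0],[0,0,0,0.146,-0.261,0,0],[0,0,0,0.146,-0.261,0,0],[0,0,0,0.146,-0.261,0,0]]' 30
python3 -m pendant '[[0,0,0,0,0,0,0],[0,0,0,0,0,0,0]]' 30
python3 - <<'E'
from h import *
np.set_printoptions(precision=4,suppress=True)
need([.601,.043,.16])
S={c:snapshot(c) for c in("scene","top")}
z=state()["ee_pos"]; 
for c in S:
    s=S[c]
    print("lid edge",c,[edgefit(s,[(z[2]-.010+.005,.06),(z[2]-.010,.06)],(z[0],z[1]))])
    r=spotter.outline_of(c,"rotor_lid")[:1]
    for x in r: print(x["score"],x["box"],fit(s,x["mask"],lidm(z[2]-.01),z[:2],[.008,.008]))
    for x in spotter.outline_of(c,"clamp_nut"):
        g=np.ptp(s["image"].astype(float)[x["mask"]].mean(0)); print(c,np.round(x["box"],1),x["mask"].sum(),round(g), fit(s,x["mask"],nutm,[.496,-.366,2.4],[.01,.01,.3]) if g<50 else "")
    for q in ("clamp_nut","nut_top"): print(c,q,[(round(float(x["score"]),2),np.round(x["xy"],1)) for x in spotter.pinpoint(c,q)])
a=cv2.resize(S["scene"]["image"][150:350,130:450],(800,500),interpolation=cv2.INTER_CUBIC); save(a,"sc3")
a=cv2.resize(S["top"]["image"][130:250,190:410],(800,436),interpolation=cv2.INTER_CUBIC); save(a,"tp3")
E
```

```text
time_s: 5.67
ee_pos: [0.5703, -0.099, 0.1584]
tcp_rot: [-3.101, -0.492, 0.003]
force: [-0.3, 1.3, -2.2]
width: 0.0422
gripper_force: 30.0
time_s: 6.08
ee_pos: [0.6, 0.0471, 0.1583]
tcp_rot: [-3.102, -0.492, 0.003]
force: [-0.8, -0.1, -1.0]
width: 0.0421
gripper_force: 30.0
time_s: 6.25
ee_pos: [0.5996, 0.0425, 0.1589]
tcp_rot: [-3.104, -0.486, 0.003]
force: [0.9, 0.6, -1.7]
width: 0.0424
gripper_force: 30.0
shift/500 [0.0029, -0.0, -0.0022] t 6.25 F [ 0.9  0.6 -1.7] w 0.0424 g 30.0 j [-0.039  0.518  1.68  -0.     0.946  1.221] p [0.5996 0.0425 0.1589]
lid edge scene [(array([0.6037, 0.0447]), np.float64(379.60211181640625), array([0.0008, 0.0008]))]
0.9 [229.6, 221.4, 58.1, 32.9] (array([0.6052, 0.0438]), np.float64(367.8125), np.int64(1135))
scene clamp_nut [(0.58, array([305.8, 256.9]))]
scene nut_top [(0.75, array([301.5, 244.8])), (0.43, array([280.4, 210.9]))]
lid edge top [(array([0.5963, 0.0454]), np.float64(427.3985595703125), array([0.0011, 0.0005]))]
0.72 [242.2, 174.6, 29.0, 39.1] (array([0.6049, 0.0356]), np.float64(993.875), np.int64(472))
top [381.8 214.6  20.4  18.2] 214 29 (array([ 0.4978, -0.3722,  2.4246]), np.float64(20.75), np.int64(214))
top [287.3 213.4  18.   17.7] 239 207 
top [431.7 220.8  16.8  23.7] 249 140 
top clamp_nut [(0.76, array([427.1, 211.5])), (0.64, array([383.6, 210. ])), (0.58, array([279.5, 222.5]))]
top nut_top [(0.79, array([436.4, 233.4])), (0.69, array([369.4, 222.9])), (0.57, array([294.6, 206.3]))]
```

View pics/sc3.png

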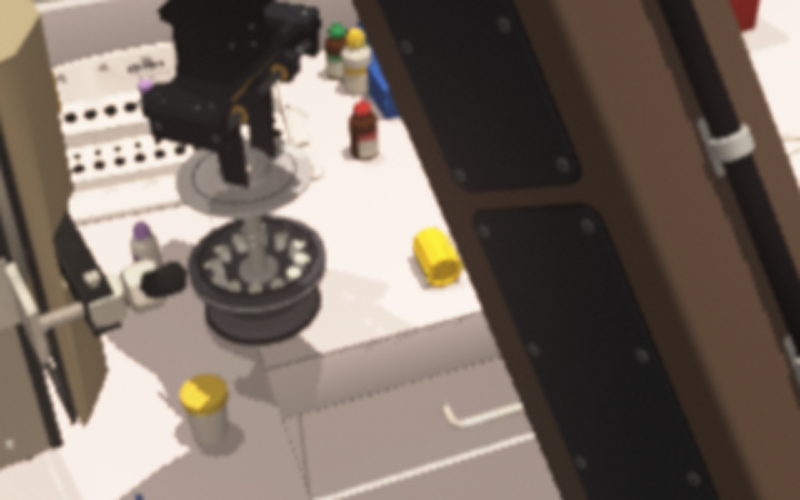

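The scene shows the lid held level about 35 mm above the stud tip (stud at crop (255,220), lid rim at (247,178)). The lateral offset is about 2 mm, which I correct as I lower it and watch the force.

```bash

python3 -m pendant '[[0,0,0,-0.004,0.001,0.03,0],[0,0,0,-0.004,0.001,0.05,0],[0,0,0,-0.004,0.001,0.07,0],[0,0,0,-0.004,0.001,0.08,0],[0,0,0,-0.004,0.001,0.08,0]]' 30
python3 -m pendant '[[0,0,0,0,0,0.015,0],[0,0,0,0,0,0.03,0],[0,0,0,0,0,0.045,0],[0,0,0,0,0,0.06,0],[0,0,0,0,0,0.06,0]]' 30
python3 -c "
from h import *
need([.598,.0414,.0728])"
```

```text
time_s: 7.17
ee_pos: [0.5979, 0.042, 0.1187]
tcp_rot: [-3.103, -0.486, 0.003]
force: [-1.2, 0.2, -2.2]
width: 0.0419
gripper_force: 30.0
time_s: 7.58
ee_pos: [0.5977, 0.042, 0.0884]
tcp_rot: [-3.103, -0.486, 0.004]
force: [-0.3, 0.4, -2.0]
width: 0.0423
gripper_force: 30.0
shift/500 [0.0004, 0.0014, 0.0312] t 7.58 F [-0.3  0.4 -2. ] w 0.0423 g 30.0 j [-0.04   0.605  1.744 -0.     0.795  1.22 ] p [0.5977 0.042  0.0884]
```

No contact so far. I continue down to the seal.

```bash

python3 -m pendant '[[0,0,0,0,0,0.01,0],[0,0,0,0,0,0.018,0],[0,0,0,0,0,0.025,0],[0,0,0,0,0,0.03,0],[0,0,0,0,0,0.03,0]]' 30
python3 -m pendant '[[0,0,0,0,0,0.002,0],[0,0,0,0,0,0.003,0],[0,0,0,0,0,0.003,0]]' 30
python3 - <<'E'
from h import *
np.set_printoptions(precision=4,suppress=True)
need([.598,.0414,.0728])
S={c:snapshot(c) for c in("scene","top")}
z=state()["ee_pos"]
for c in S:
    print("lid edge",c,[edgefit(S[c],[(z[2]-.0103+.005,.06)],(z[0],z[1]),.008)])
a=cv2.resize(S["scene"]["image"][180:320,170:330],(640,560),interpolation=cv2.INTER_CUBIC); save(a,"sc4")
E
```

```text
time_s: 8.0
ee_pos: [0.5981, 0.042, 0.0746]
tcp_rot: [-3.104, -0.486, 0.001]
force: [-0.1, -0.2, -1.3]
width: 0.0423
gripper_force: 30.0
time_s: 8.25
ee_pos: [0.5984, 0.042, 0.0737]
tcp_rot: [3.104, 0.486, 0.0]
force: [0.7, -0.3, -1.5]
width: 0.0425
gripper_force: 30.0
shift/500 [-0.0011, 0.0008, 0.0018] t 8.25 F [ 0.7 -0.3 -1.5] w 0.0425 g 30.0 j [-0.04   0.625  1.754 -0.     0.762  1.22 ] p [0.5984 0.042  0.0737]
lid edge scene [(array([0.6005, 0.0451]), np.float64(360.5577392578125), array([0.0008, 0.0008]))]
lid edge top [(array([0.5943, 0.0378]), np.float64(485.6971435546875), array([0.0008, 0.0008]))]
```

View pics/sc4.png

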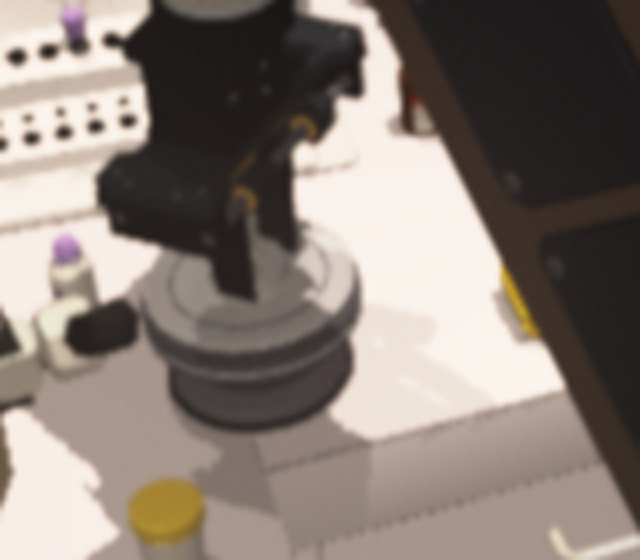

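The lid sits concentric just above the rim, with the stud through the hole. I lower the last bit, release and rise.

```bash

python3 -m pendant '[[0,0,0,0,0,0.003,0],[0,0,0,0,0,0.003,0]]' 30
python3 -m pendant '[[0,0,0,0,0,0.0,0.6],[0,0,0,0,0,0.0,0.6],[0,0,0,0,0,0.0,0.6],[0,0,0,0,0,-0.06,0.6],[0,0,0,0,0,-0.12,0.6]]' 30
python3 -m pendant '[[0,0,0,0,0,-0.08,1],[0,0,0,0,0,-0.16,1],[0,0,0,-0.08,0,-0.24,1],[0,0,0,-0.16,0.06,-0.26,1],[0,0,0,-0.2,0.12,-0.26,1]]' 30
python3 -c "
from h import *
need([.598,.0414,.0728])"
```

```text
time_s: 8.52
ee_pos: [0.5985, 0.042, 0.0723]
tcp_rot: [3.104, 0.486, 0.001]
force: [-0.5, 0.3, 2.2]
width: 0.042
gripper_force: 30.0
time_s: 8.93
ee_pos: [0.5975, 0.042, 0.1315]
tcp_rot: [-3.103, -0.486, 0.006]
force: [0.7, 0.0, -0.2]
width: 0.0568
gripper_force: 0.0
time_s: 9.35
ee_pos: [0.5257, -0.0332, 0.2633]
tcp_rot: [3.102, 0.491, 0.006]
force: [1.4, -1.4, 0.1]
width: 0.0849
gripper_force: 0.0
shift/500 [0.1824, -0.098, 0.3814] t 9.35 F [ 1.4 -1.4  0.1] w 0.0849 g 0.0 j [-0.189  0.3    1.735  0.     1.104  1.068] p [ 0.5257 -0.0332  0.2633]
```

```bash
python3 - <<'E'
import numpy as np
from scipy.optimize import least_squares,fsolve
D=np.array([[.491,1.559,.6250,.2147],[.59,1.742,.5977,.0977],[.716,1.796,.5963,.0103],[.505,1.691,.5968,.1629],[.518,1.68,.6011,.1589],[.605,1.744,.5992,.0884],[.625,1.754,.5999,.0737],[.3,1.735,.5267,.2633]])
def fk(p,j2,j3): a,L1,L2,ph,H=p; return a+L1*np.sin(j2)+L2*np.sin(j2+j3+ph),H+L1*np.cos(j2)+L2*np.cos(j2+j3+ph)
f=lambda p:np.r_[fk(p,D[:,0],D[:,1])[0]-D[:,2],fk(p,D[:,0],D[:,1])[1]-D[:,3]]
for p0 in ([0,.7,.6,0,.2],[.2,.5,.6,-.1,.1],[.15,.6,.6,-.1,.1]):
    r=least_squares(f,p0,x_scale=.1); print(np.round(r.x,4),r.cost)
p=r.x
for d in (.2,.25,.3,.35):
  for a in (25,35,45,55):
    al=np.radians(a); R=.62-(d-.019)*np.cos(al)-.01; Z=.02+(d-.019)*np.sin(al)
    s,i,ok,_=fsolve(lambda q:np.array(fk(p,*q))-[R,Z-d],[0.0,2.2],full_output=1)
    print(d,a,np.round(s,2),"j5",round(np.pi/2+al-s.sum(),2),ok)
E
```

```text
[ 0.005   0.5791  0.4132  0.0947 -0.0714] 1.5046012291117616e-06
[ 0.005   0.5791  0.4132  0.0947 -0.0714] 1.504601229111803e-06
[ 0.005   0.5791  0.4132  0.0947 -0.0714] 1.5046012291118493e-06
0.2 25 [0.85 2.18] j5 -1.03 1
0.2 35 [0.79 2.15] j5 -0.76 1
0.2 45 [0.75 2.1 ] j5 -0.49 1
0.2 55 [0.72 2.03] j5 -0.22 1
0.25 25 [0.93 2.28] j5 -1.21 1
0.25 35 [0.84 2.24] j5 -0.9 1
0.25 45 [0.77 2.18] j5 -0.6 1
0.25 55 [0.72 2.11] j5 -0.3 1
0.3 25 [1.03 2.38] j5 -1.4 1
0.3 35 [0.9  2.34] j5 -1.06 1
0.3 45 [0.8  2.27] j5 -0.71 1
0.3 55 [0.73 2.18] j5 -0.38 1
0.35 25 [2.71 3.63] j5 -4.34 1
0.35 35 [0.99 2.43] j5 -1.24 1
0.35 45 [0.85 2.35] j5 -0.84 1
0.35 55 [0.75 2.25] j5 -0.46 1
```

The lid is released. The kinematics suggest this nut plan: grasp it with the tool leaning about 15° outward, then swing the tool back toward the robot about its closing line to stand the nut up, and lower it on the stud. Next I refine the nut's pose.

```bash
python3 - <<'E'
from h import *
np.set_printoptions(precision=4,suppress=True)
S={c:snapshot(c) for c in("scene","top")}
for c in S:
    s=S[c]; u0,v0=proj(s,[.495,-.368,.018]).astype(int); im=s["image"].astype(float)
    w=s["image"][v0-24:v0+24,u0-24:u0+24]; bg=np.median(w.reshape(-1,3),0); print(c,(u0,v0),bg)
    if c=="top":
      for th in (45,70,100):
        d=np.abs(im-bg).sum(2); m=np.zeros((400,640),bool); m[v0-17:v0+17,u0-18:u0+18]=d[v0-17:v0+17,u0-18:u0+18]>th
        n,l,st,ce=cv2.connectedComponentsWithStats(m.astype(np.uint8)); i=1+np.argmax(st[1:,4]); m=l==i
        print(th,m.sum(),ce[i],fit(s,m,nutm,[.495,-.365,2.4],[.01,.01,.3]))
    print(c,"lid",edgefit(s,[(.0675,.06),(.0795,.0215)],(.6,.043)))
    for q in ("stud_tip",): print(q,[(round(float(x["score"]),2),x["xy"],onz(s,x["xy"],.123)[:2]) for x in spotter.pinpoint(c,q)])
s=S["top"];im=cv2.resize(s["image"][185:245,345:415],(700,600),interpolation=cv2.INTER_NEAREST)
for x,col in (((.4975,-.3725,2.42),(255,0,0)),((.494,-.3665,2.42),(0,160,0))):
    p=np.array([proj(s,X) for X in nutm(x)]); h=cv2.convexHull(((p+.5-[345,185])*10-.5).astype(np.int32)); cv2.polylines(im,[h],True,col,1)
a=cv2.resize(S["scene"]["image"][150:350,130:450],(800,500),interpolation=cv2.INTER_CUBIC)
save(np.hstack([cv2.resize(im,(400,343),interpolation=cv2.INTER_AREA),np.pad(cv2.resize(a,(400,250)),((0,93),(0,0),(0,0)))]),"mix5")
E
```

```text
scene (np.int64(369), np.int64(203)) [33. 29. 29.]
scene lid (array([0.6029, 0.0449]), np.float64(308.0838317871094), array([0.0008, 0.0008]))
stud_tip [(0.76, [230.3, 228.6], array([0.6062, 0.0382]))]
top (np.int64(377), np.int64(215)) [249. 240. 231.]
45 255 [377.3137 215.2235] (array([ 0.4941, -0.369 ,  2.4796]), np.float64(81.8125), np.int64(255))
70 216 [377.0509 214.8704] (array([ 0.4961, -0.3692,  2.4579]), np.float64(79.0625), np.int64(216))
100 181 [376.4254 214.768 ] (array([ 0.4968, -0.3686,  2.4591]), np.float64(106.125), np.int64(181))
top lid (array([0.595 , 0.0546]), np.float64(129.5245819091797), array([0.0012, 0.0005]))
stud_tip []
```

View pics/mix5.png

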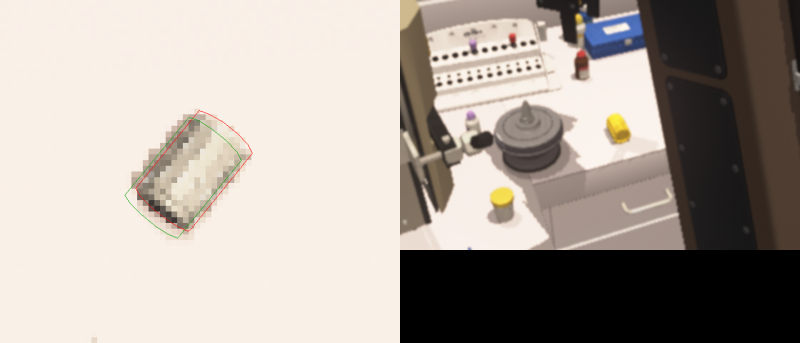

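The mixed picture shows the lid flat on the rotor with the stud through it (right panel, about (528,115)). The nut outline lies between the two drafts, so I take mid-axis (.496,-.369) and yaw 2.45.

```bash
cat >> h.py <<'E'
def Rtilt(yaw,al): # x_t horizontal heading yaw when down; al>0 tool leans to point along heading, <0 back
    o=np.array([np.cos(yaw),np.sin(yaw),0]);k=np.array([0,0,1.])
    z=-np.cos(al)*k+np.sin(al)*o; x=np.cos(al)*o+np.sin(al)*k; return Ro.from_matrix(np.c_[x,np.cross(z,x),z])
E
python3 - <<'E'
from h import *
R=Rtilt(2.45-np.pi,np.radians(15)); T=np.array([.4933,-.3669,.006]); z=R.as_matrix()[:,2]
need(T-.1*z,R); need(T)
E
```

```text
shift/500 [-0.2938, 0.5689, 0.3167] turn [-0.0834, 0.1519, 0.633] t 9.55 F [ 0.4 -0.3 -0.5] w 0.0943 g 0.0 j [-0.191  0.305  1.734  0.     1.102  1.071] p [ 0.5267 -0.0347  0.261 ]
shift/500 [-0.266, 0.6124, 0.51] t 9.55 F [ 0.4 -0.3 -0.5] w 0.0943 g 0.0 j [-0.191  0.305  1.734  0.     1.102  1.071] p [ 0.5267 -0.0347  0.261 ]
```

```bash
python3 -m pendant '[[-0.083,0.152,0.633,-0.294,0.569,0.317,1],[-0.083,0.152,0.633,-0.294,0.569,0.317,1],[-0.083,0.152,0.633,-0.294,0.569,0.317,1],[-0.083,0.152,0.633,-0.294,0.569,0.317,1],[-0.083,0.152,0.633,-0.294,0.569,0.317,1]]'
python3 - <<'E'
from h import *
R=Rtilt(2.45-np.pi,np.radians(15)); T=np.array([.4933,-.3669,.006]); z=R.as_matrix()[:,2]
need(T-.1*z,R); need(T)
E
```

```text
time_s: 9.97
ee_pos: [0.4962, -0.2189, 0.1669]
tcp_rot: [3.043, -0.457, 0.238]
force: [2.2, -0.1, -0.3]
width: 0.0951
gripper_force: 0.0
shift/500 [0.0118, 0.2606, 0.1405] turn [-0.0329, 0.0596, 0.2477] t 9.97 F [ 2.2 -0.1 -0.3] w 0.0951 g 0.0 j [-0.541  0.379  1.924  0.013  0.675  1.318] p [ 0.4962 -0.2189  0.1669]
shift/500 [0.0281, 0.2742, 0.3394] t 9.97 F [ 2.2 -0.1 -0.3] w 0.0951 g 0.0 j [-0.541  0.379  1.924  0.013  0.675  1.318] p [ 0.4962 -0.2189  0.1669]
```

```bash
python3 -m pendant '[[-0.033,0.06,0.248,0.012,0.25,0.13,1],[-0.033,0.06,0.248,0.012,0.25,0.13,1],[-0.033,0.06,0.248,0.012,0.25,0.13,1],[-0.033,0.06,0.248,0.012,0.25,0.13,1],[-0.033,0.06,0.248,0.012,0.25,0.13,1]]'
python3 -m pendant '[[0,0,0,0,0,0,1],[0,0,0,0,0,0,1]]'
python3 - <<'E'
from h import *
R=Rtilt(2.45-np.pi,np.radians(15)); T=np.array([.4933,-.3669,.006]); z=R.as_matrix()[:,2]
need(T-.1*z,R); need(T)
E
```

```text
time_s: 10.38
ee_pos: [0.474, -0.3457, 0.1064]
tcp_rot: [2.853, -1.026, 0.37]
force: [-0.8, 0.1, -0.3]
width: 0.095
gripper_force: 0.0
time_s: 10.55
ee_pos: [0.4753, -0.3431, 0.1091]
tcp_rot: [2.855, -1.017, 0.374]
force: [0.3, 0.2, -0.1]
width: 0.0948
gripper_force: 0.0
shift/500 [0.0027, 0.0138, 0.0142] turn [-0.0006, 0.0006, 0.0045] t 10.55 F [ 0.3  0.2 -0.1] w 0.0948 g 0.0 j [-0.745  0.495  1.942  0.034  0.444  1.482] p [ 0.4753 -0.3431  0.1091]
shift/500 [0.0029, 0.014, 0.2142] t 10.55 F [ 0.3  0.2 -0.1] w 0.0948 g 0.0 j [-0.745  0.495  1.942  0.034  0.444  1.482] p [ 0.4753 -0.3431  0.1091]
```

```bash
python3 -m pendant '[[0,0,0.004,0.003,0.014,0.05,1],[0,0,0.004,0.003,0.014,0.11,1],[0,0,0.004,0.003,0.014,0.16,1],[0,0,0.004,0.003,0.014,0.19,1],[0,0,0.004,0.003,0.014,0.213,1]]'
python3 -m pendant '[[0,0,0,0,0,0,1],[0,0,0,0,0,0,0.7]]'
python3 - <<'E'
from h import *
R=Rtilt(2.45-np.pi,np.radians(15)); T=np.array([.4933,-.3669,.006])
need(T,R)
E
```

```text
time_s: 10.97
ee_pos: [0.4935, -0.3668, 0.0056]
tcp_rot: [2.852, -1.026, 0.374]
force: [0.1, 0.4, -0.1]
width: 0.0952
gripper_force: 0.0
time_s: 11.13
ee_pos: [0.493, -0.3674, 0.0069]
tcp_rot: [2.851, -1.028, 0.375]
force: [0.2, -0.0, 0.1]
width: 0.0926
gripper_force: 0.0
shift/500 [-0.0007, -0.0011, 0.0017] turn [-0.0005, 0.0003, -0.0003] t 11.13 F [ 0.2 -0.   0.1] w 0.0926 g 0.0 j [-0.755  0.693  1.931  0.068  0.257  1.444] p [ 0.493  -0.3674  0.0069]
```

```bash
python3 -m pendant '[[0,0,0,0,0,0,0],[0,0,0,0,0,0,0],[0,0,0,0,0,0,0],[0,0,0,0,0,0,0],[0,0,0,0,0,0,0]]' 40
python3 -m pendant '[[0,0,0,0,0,0,0],[0,0,0,0,0,0,0],[0,0,0,0,0,0,0],[0,0,0,0,0,0,0],[0,0,0,0,0,0,0]]' 40
python3 - <<'E'
from h import *
R=Rtilt(2.45-np.pi,np.radians(15)); T=np.array([.4933,-.3669,.006])
need(T,R)
s=snapshot("top"); save(cv2.resize(s["image"][175:255,330:430],(750,600),interpolation=cv2.INTER_CUBIC),"grip6")
E
```

```text
time_s: 11.55
ee_pos: [0.4925, -0.3683, 0.0069]
tcp_rot: [2.85, -1.03, 0.376]
force: [0.7, -0.6, -0.5]
width: 0.0603
gripper_force: 0.0
time_s: 11.97
ee_pos: [0.4924, -0.3682, 0.0064]
tcp_rot: [2.85, -1.03, 0.375]
force: [-0.8, -0.0, 0.6]
width: 0.0355
gripper_force: 40.0
shift/500 [-0.0005, -0.0032, 0.0007] turn [-0.0001, 0.0003, -0.0015] t 11.97 F [-0.8 -0.   0.6] w 0.0355 g 40.0 j [-0.757  0.694  1.931  0.068  0.256  1.444] p [ 0.4924 -0.3682  0.0064]
```

View pics/grip6.png

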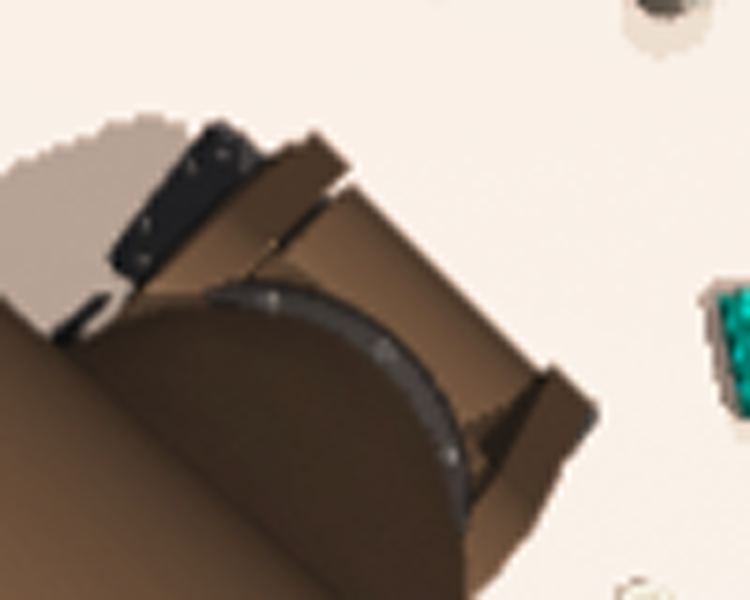

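The nut is gripped at 35.5 mm (nominal 36 mm), with the gripper aligned to its axis. Before swinging it up I check how far the rack and the wall are behind the rotor.

```bash
python3 -m pendant '[[0,0,0,0,0,-0.04,0],[0,0,0,0,0,-0.1,0],[0,0,0,0,0,-0.18,0],[0,0,0,0,0,-0.26,0],[0,0,0,0,0,-0.3,0]]' 40
python3 - <<'E'
from h import *
np.set_printoptions(precision=3,suppress=True)
s=snapshot("scene")
f=lambda x,y:(150+x/2.963,150+y/2.963)
for n,p in {"rackfrontR":(320,205),"rackfrontL":(30,262),"racktop-left":(20,75),"racktop-right":(240,45),"benchwall":(600,25),"wall2":(300,65),"ctrl":(112,300)}.items(): print(n,onz(s,f(*p),0),onz(s,f(*p),.08))
t=cv2.imread("pics/t1.png"); s=snapshot("top")
g=lambda x,y:(169.7+x*.375,119.7+y*.375)
for n,p in {"rackfrontcorner":(345,92),"rackleft":(195,2),"boxL":(455,70),"edge":(700,100)}.items(): print(n,onz(s,g(*p),0),onz(s,g(*p),.05))
need([.5,0,0])
E
```

```text
time_s: 12.43
ee_pos: [0.4624, -0.3433, 0.155]
tcp_rot: [2.849, -1.03, 0.379]
force: [1.3, -0.6, -1.3]
width: 0.0359
gripper_force: 40.0
rackfrontR [ 0.707 -0.141  0.   ] [ 0.626 -0.066  0.08 ]
rackfrontL [0.847 0.075 0.   ] [0.752 0.128 0.08 ]
racktop-left [ 1.115 -0.114  0.   ] [ 0.993 -0.042  0.08 ]
racktop-right [ 0.979 -0.299  0.   ] [ 0.871 -0.208  0.08 ]
benchwall [ 0.699 -0.573  0.   ] [ 0.618 -0.455  0.08 ]
wall2 [ 0.899 -0.308  0.   ] [ 0.798 -0.217  0.08 ]
ctrl [0.75  0.064 0.   ] [0.665 0.119 0.08 ]
rackfrontcorner [ 0.702 -0.132  0.   ] [ 0.686 -0.134  0.05 ]
rackleft [0.822 0.05  0.   ] [0.801 0.04  0.05 ]
boxL [ 0.726 -0.265  0.   ] [ 0.709 -0.261  0.05 ]
edge [ 0.68  -0.557  0.   ] [ 0.665 -0.541  0.05 ]
shift/500 [-0.4508, -0.576, 0.1981] t 12.53 F [ 0.1 -1.  -3.2] w 0.0357 g 40.0 j [-0.762  0.413  1.927  0.036  0.535  1.474] p [ 0.463 -0.344  0.155]
```

```bash
cat >> h.py <<'E'
MT=np.array([.0316,0,-.0035])
def nutgo(mouth,yaw=0.,al=-75):
    R=Rtilt(yaw,np.radians(al)); need(np.array(mouth)-R.apply(MT),R)
    r=Rt(); s=state(); print("mouth now",np.round(s["ee_pos"]+r.apply(MT),4),"axis",np.round(r.apply([-np.cos(np.pi/12),0,-np.sin(np.pi/12)]),3))
E
python3 -c "
from h import *
nutgo([.601,.043,.17]); nutgo([.55,-.17,.2],-.35,-30)"
```

```text
shift/500 [-0.2659, -0.7566, -0.1652] turn [-0.2437, -0.9591, -0.4239] t 12.53 F [ 0.1 -1.  -3.2] w 0.0357 g 40.0 j [-0.762  0.413  1.927  0.036  0.535  1.474] p [ 0.463  -0.3438  0.1548]
mouth now [ 0.4857 -0.3627  0.1665] axis [-0.769  0.639 -0.005]
shift/500 [-0.1076, -0.359, -0.1494] turn [-0.029, -0.4981, -0.2226] t 12.53 F [ 0.1 -1.  -3.2] w 0.0357 g 40.0 j [-0.762  0.413  1.927  0.036  0.535  1.474] p [ 0.463  -0.3438  0.1548]
mouth now [ 0.4857 -0.3627  0.1665] axis [-0.769  0.639 -0.005]
```

```bash
python3 -m pendant '[[-0.029,-0.498,-0.223,-0.108,-0.359,-0.149,0],[-0.029,-0.498,-0.223,-0.108,-0.359,-0.149,0],[-0.029,-0.498,-0.223,-0.108,-0.359,-0.149,0],[-0.029,-0.498,-0.223,-0.108,-0.359,-0.149,0],[-0.029,-0.498,-0.223,-0.108,-0.359,-0.149,0]]' 40
python3 -c "
from h import *
nutgo([.601,.043,.17]); nutgo([.55,-.17,.2],-.35,-30)"
```

```text
time_s: 12.95
ee_pos: [0.5231, -0.1576, 0.2096]
tcp_rot: [-2.983, 0.671, 0.49]
force: [0.6, -0.8, -2.7]
width: 0.0359
gripper_force: 40.0
shift/500 [-0.0446, -0.42, 0.0247] turn [-0.2, -0.6155, -0.2113] t 12.95 F [ 0.6 -0.8 -2.7] w 0.0359 g 40.0 j [-0.407  0.519  1.563 -0.014  1.381  1.612] p [ 0.5231 -0.1576  0.2096]
mouth now [ 0.5511 -0.171   0.203 ] axis [-0.751  0.367  0.549]
shift/500 [-0.0007, 0.0048, -0.0062] turn [-0.0084, -0.1287, -0.058] t 12.95 F [ 0.6 -0.8 -2.7] w 0.0359 g 40.0 j [-0.407  0.519  1.563 -0.014  1.381  1.612] p [ 0.5231 -0.1576  0.2096]
mouth now [ 0.5511 -0.171   0.203 ] axis [-0.751  0.367  0.549]
```

```bash
python3 -m pendant '[[-0.2,-0.615,-0.211,-0.045,-0.42,0.02,0],[-0.2,-0.615,-0.211,-0.045,-0.42,0.02,0],[-0.2,-0.615,-0.211,-0.045,-0.42,0.02,0],[-0.2,-0.615,-0.211,-0.045,-0.42,0.02,0],[-0.2,-0.615,-0.211,-0.045,-0.42,0.02,0]]' 40
python3 -c "
from h import *
nutgo([.601,.043,.17])"
```

```text
time_s: 13.37
ee_pos: [0.5895, 0.0392, 0.1999]
tcp_rot: [-2.795, 0.295, 1.363]
force: [1.3, -1.1, -1.1]
width: 0.0356
gripper_force: 40.0
shift/500 [-0.0008, -0.0074, 0.0013] turn [-0.0828, -0.2551, -0.0891] t 13.37 F [ 1.3 -1.1 -1.1] w 0.0356 g 40.0 j [-0.067  0.858  1.147  0.052  2.038  1.715] p [0.5895 0.0392 0.1999]
mouth now [0.6113 0.0338 0.1774] axis [-0.38   0.13   0.916]
```

```bash
python3 -m pendant '[[-0.083,-0.255,-0.089,0,0,0,0],[-0.083,-0.255,-0.089,0,0,0,0],[-0.083,-0.255,-0.089,0,0,0,0],[-0.083,-0.255,-0.089,0,0,0,0],[-0.083,-0.255,-0.089,0,0,0,0]]' 40
python3 - <<'E'
from h import *
np.set_printoptions(precision=4,suppress=True)
nutgo([.601,.043,.14])
S={c:snapshot(c) for c in("scene","top")}
save(np.hstack([cv2.resize(S[c]["image"][a:a+120,b:b+120],(400,400),interpolation=cv2.INTER_CUBIC) for c,a,b in(("scene",160,175),("top",120,180))]),"mix7")
for c in S:
    for q in("clamp_nut","nut_top","stud_tip"): print(c,q,[(round(float(x["score"]),2),np.round(x["xy"],1)) for x in spotter.pinpoint(c,q)[:3]])
E
```

```text
time_s: 13.78
ee_pos: [0.5885, 0.0382, 0.1964]
tcp_rot: [2.489, 0.0, -1.917]
force: [-0.5, 0.1, -2.1]
width: 0.0358
gripper_force: 40.0
shift/500 [0.0523, -0.0097, 0.0118] turn [0.0001, 0.0025, 0.0001] t 13.78 F [-0.5  0.1 -2.1] w 0.0358 g 40.0 j [-0.033  1.038  1.015 -0.047  2.401  1.528] p [0.5885 0.0382 0.1964]
mouth now [0.5999 0.0382 0.1668] axis [ 0.004 -0.     1.   ]
scene clamp_nut [(0.75, array([397.2, 180.9]))]
scene nut_top [(0.5, array([415.2, 183.5]))]
scene stud_tip [(0.68, array([230.4, 230.1]))]
top clamp_nut [(0.76, array([429. , 214.9])), (0.62, array([237.3, 174.4])), (0.58, array([283.6, 223.1]))]
top nut_top [(0.75, array([430.8, 232.3])), (0.68, array([289.8, 206.8])), (0.52, array([229.8, 168.4]))]
top stud_tip [(0.5, array([234.1, 174.1]))]
```

View pics/mix7.png

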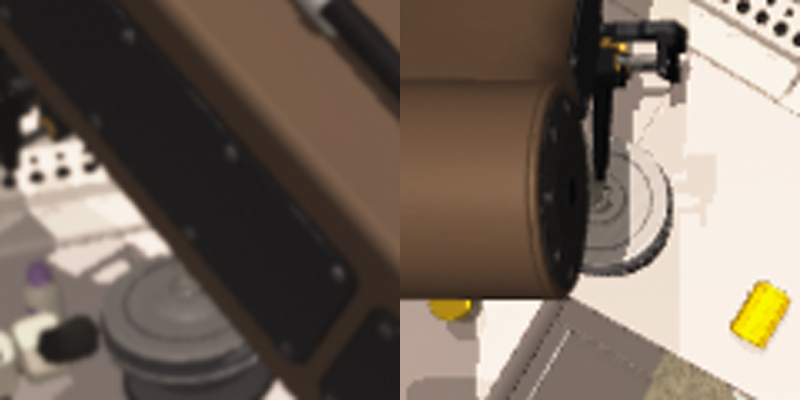

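The pictures show the lid on and the arm hiding the nut, so I go by calculation and feel and lower it in stages.

```bash
python3 -m pendant '[[0,0.002,0,0.02,-0.0097,0.003,0],[0,0.002,0,0.04,-0.0097,0.008,0],[0,0.002,0,0.052,-0.0097,0.012,0],[0,0.002,0,0.052,-0.0097,0.012,0],[0,0.002,0,0.052,-0.0097,0.012,0]]' 40
python3 -c "
from h import *
nutgo([.601,.043,.11])"
python3 -m pendant '[[0,0,0,0.012,0,0.003,0],[0,0,0,0.024,0,0.006,0],[0,0,0,0.036,0,0.009,0],[0,0,0,0.048,0,0.013,0],[0,0,0,0.048,0,0.013,0]]' 40
python3 -c "
from h import *
nutgo([.601,.043,.09])"
```

```text
time_s: 14.6
ee_pos: [0.5899, 0.0422, 0.1743]
tcp_rot: [-2.5, 0.004, 1.902]
force: [-0.4, 0.6, -1.2]
width: 0.0355
gripper_force: 40.0
shift/500 [0.0665, -0.0016, 0.0193] turn [-0.0011, -0.0051, -0.001] t 14.6 F [-0.4  0.6 -1.2] w 0.0355 g 40.0 j [-0.028  1.06   1.017 -0.037  2.365  1.539] p [0.5899 0.0422 0.1743]
mouth now [0.6017 0.0422 0.1447] axis [-0.008  0.001  1.   ]
time_s: 15.02
ee_pos: [0.5898, 0.0422, 0.1486]
tcp_rot: [-2.499, 0.003, 1.903]
force: [0.8, -0.6, -1.4]
width: 0.0356
gripper_force: 40.0
shift/500 [0.0557, -0.0016, 0.0162] turn [-0.0011, -0.0048, -0.0009] t 15.02 F [ 0.8 -0.6 -1.4] w 0.0356 g 40.0 j [-0.028  1.088  1.022 -0.035  2.333  1.54 ] p [0.5898 0.0422 0.1486]
mouth now [0.6016 0.0421 0.1191] axis [-0.008  0.001  1.   ]
```

```bash
python3 -m pendant '[[0,0,0,0.008,0,0.002,0],[0,0,0,0.016,0,0.004,0],[0,0,0,0.024,0,0.006,0],[0,0,0,0.03,0,0.008,0],[0,0,0,0.03,0,0.008,0]]' 40
python3 -c "
from h import *
nutgo([.601,.043,.09])"
python3 -m pendant '[[0,0,0,0.005,0,0.001,0],[0,0,0,0.01,0,0.003,0],[0,0,0,0.015,0,0.004,0],[0,0,0,0.015,0,0.004,0]]' 40
python3 -c "
from h import *
nutgo([.601,.043,.09])"
```

```text
time_s: 15.43
ee_pos: [0.5902, 0.0432, 0.1344]
tcp_rot: [-2.499, 0.002, 1.9]
force: [-0.6, 8.0, -1.1]
width: 0.0356
gripper_force: 40.0
shift/500 [0.0281, 0.0004, 0.0094] turn [-0.0014, -0.0056, 0.0002] t 15.43 F [-0.6  8.  -1.1] w 0.0356 g 40.0 j [-0.027  1.105  1.022 -0.033  2.315  1.541] p [0.5902 0.0432 0.1344]
mouth now [0.602  0.0432 0.1049] axis [-0.009 -0.001  1.   ]
time_s: 15.77
ee_pos: [0.5903, 0.0436, 0.1267]
tcp_rot: [-2.499, 0.001, 1.899]
force: [0.3, 10.6, -2.9]
width: 0.0355
gripper_force: 40.0
shift/500 [0.0131, 0.0013, 0.0055] turn [-0.0014, -0.006, 0.0007] t 15.77 F [ 0.3 10.6 -2.9] w 0.0355 g 40.0 j [-0.027  1.114  1.021 -0.032  2.306  1.541] p [0.5903 0.0436 0.1267]
mouth now [0.6022 0.0437 0.0972] axis [-0.009 -0.002  1.   ]
```

The stud pushes the nut about +y, so I yield 2 mm that way and go on down.

```bash
python3 -m pendant '[[0,0,0,0,-0.002,0,0],[0,0,0,0,-0.004,0,0],[0,0,0,0.005,-0.004,0.001,0],[0,0,0,0.01,-0.004,0.003,0],[0,0,0,0.01,-0.004,0.003,0]]' 40
python3 -c "
from h import *
nutgo([.601,.043,.09])"
python3 -m pendant '[[0,0,0,0.002,0,0,0],[0,0,0,0.005,0,0.001,0],[0,0,0,0.005,0,0.001,0]]' 40
python3 -c "
from h import *
nutgo([.601,.043,.09])"
```

```text
time_s: 16.18
ee_pos: [0.5903, 0.0442, 0.122]
tcp_rot: [-2.5, 0.004, 1.901]
force: [1.8, 2.9, 2.8]
width: 0.0356
gripper_force: 40.0
shift/500 [0.0041, 0.0024, 0.003] turn [-0.0013, -0.0056, -0.0009] t 16.18 F [1.8 2.9 2.8] w 0.0356 g 40.0 j [-0.026  1.119  1.021 -0.031  2.301  1.544] p [0.5903 0.0442 0.122 ]
mouth now [0.6022 0.0442 0.0925] axis [-0.009  0.001  1.   ]
time_s: 16.43
ee_pos: [0.5905, 0.0442, 0.1216]
tcp_rot: [-2.499, 0.004, 1.903]
force: [1.8, 2.6, 13.7]
width: 0.0355
gripper_force: 40.0
shift/500 [0.0032, 0.0024, 0.0031] turn [-0.0013, -0.0045, -0.0009] t 16.43 F [ 1.8  2.6 13.7] w 0.0355 g 40.0 j [-0.026  1.121  1.02  -0.031  2.302  1.544] p [0.5905 0.0442 0.1216]
mouth now [0.6023 0.0442 0.092 ] axis [-0.007  0.001  1.   ]
```

The nut rests on the thread with its mouth at 92 mm. I release it and rise straight up.

```bash
python3 -m pendant '[[0,0,0,-0.003,0,-0.001,0],[0,0,0,-0.003,0,-0.001,0.7],[0,0,0,-0.003,0,-0.001,0.7],[0,0,0,-0.003,0,-0.001,0.7],[0,0,0,-0.003,0,-0.001,0.7]]' 40
python3 -m pendant '[[0,0,0,0,0,0,0.7],[0,0,0,-0.07,0,-0.019,0.8],[0,0,0,-0.14,0,-0.037,0.8],[0,0,0,-0.21,0,-0.056,0.8],[0,0,0,-0.21,0,-0.056,0.8]]' 40
python3 - <<'E'
from h import *
s=state(); R=Rtilt(0,0)
need([.602,.0445,.24],R)
E
```

```text
time_s: 16.85
ee_pos: [0.5905, 0.044, 0.1203]
tcp_rot: [-2.501, 0.004, 1.901]
force: [0.0, -0.1, -0.3]
width: 0.057
gripper_force: 0.0
time_s: 17.27
ee_pos: [0.5903, 0.0443, 0.2359]
tcp_rot: [-2.51, 0.004, 1.889]
force: [-0.3, -0.7, 1.2]
width: 0.0757
gripper_force: 0.0
shift/500 [-0.0014, -0.0005, -0.0248] turn [-0.0001, 0.8215, -0.0017] t 17.27 F [-0.3 -0.7  1.2] w 0.0757 g 0.0 j [-0.026  0.994  0.994 -0.036  2.444  1.538] p [0.5903 0.0443 0.2359]
```

```bash
python3 -m pendant '[[0,0.82,0,0,0,-0.025,0.8],[0,0.82,0,0,0,-0.025,0.8],[0,0.82,0,0,0,-0.025,0.8],[0,0.82,0,0,0,-0.025,0.8],[0,0.82,0,0,0,-0.025,0.8]]'
python3 -c "
from h import *
need([.602,.0445,.24],Rtilt(0,0))"
```

```text
time_s: 17.68
ee_pos: [0.6021, 0.0442, 0.2328]
tcp_rot: [2.968, -0.004, -1.029]
force: [0.7, -0.6, -0.9]
width: 0.0759
gripper_force: 0.0
shift/500 [-0.0091, -0.0006, -0.0112] turn [0.0003, 0.4249, -0.0016] t 17.68 F [ 0.7 -0.6 -0.9] w 0.0759 g 0.0 j [-0.028  0.745  1.177 -0.018  1.887  1.545] p [0.6021 0.0442 0.2328]
```

```bash
python3 -m pendant '[[0,0.39,0,0,0,0,0.8],[0,0.39,0,0,0,0,0.8],[0,0.39,0,0,0,0,0.8],[0,0.39,0,0,0,0,0.8],[0,0.39,0,0,0,0,0.8]]'
python3 -c "
from h import *
need([.602,.0445,.24],Rtilt(0,0))"
```

```text
time_s: 18.1
ee_pos: [0.6016, 0.0442, 0.2337]
tcp_rot: [3.139, -0.003, -0.085]
force: [1.1, 0.5, 0.2]
width: 0.076
gripper_force: 0.0
shift/500 [0.0001, -0.0005, -0.0126] turn [0.0007, 0.0344, -0.0014] t 18.1 F [1.1 0.5 0.2] w 0.076 g 0.0 j [-0.035  0.463  1.554 -0.003  1.178  1.54 ] p [0.6016 0.0442 0.2337]
```

```bash
python3 -m pendant '[[0,0.03,0,0,0,0,0.8],[0,0.03,0,0,0,0,0.8]]' >/dev/null
python3 -m pendant '[[0,0,-0.381,0,0,0,0.8],[0,0,-0.381,0,0,0,0.8],[0,0,-0.381,0,0,0,0.8],[0,0,-0.381,0,0,0,0.8],[0,0,-0.381,0,0,0,0.8]]' >/dev/null
python3 -m pendant '[[0,0,-0.381,0,0,0,0.8],[0,0,-0.381,0,0,0,0.8],[0,0,-0.381,0,0,0,0.8],[0,0,-0.381,0,0,0,0.8],[0,0,-0.381,0,0,0,0.8]]' >/dev/null
python3 -m pendant '[[0,0,-0.381,0,0,0,0.8],[0,0,-0.381,0,0,0,0.8],[0,0,-0.381,0,0,0,0.8],[0,0,-0.381,0,0,0,0.8],[0,0,-0.381,0,0,0,0.8]]' >/dev/null
python3 -m pendant '[[0,0,-0.381,0,0,0,0.8],[0,0,-0.381,0,0,0,0.8],[0,0,-0.381,0,0,0,0.8],[0,0,-0.381,0,0,0,0.8],[0,0,-0.381,0,0,0,0.8]]' >/dev/null
python3 -m pendant '[[0,0,-0.381,0,0,0,0.8],[0,0,-0.381,0,0,0,0.8],[0,0,-0.381,0,0,0,0.8],[0,0,-0.381,0,0,0,0.8],[0,0,-0.381,0,0,0,0.8]]' >/dev/null
python3 -m pendant '[[0,0,-0.381,0,0,0,0.8],[0,0,-0.381,0,0,0,0.8],[0,0,-0.381,0,0,0,0.8],[0,0,-0.381,0,0,0,0.8],[0,0,-0.381,0,0,0,0.8]]' >/dev/null
python3 -m pendant '[[0,0,-0.381,0,0,0,0.8],[0,0,-0.381,0,0,0,0.8],[0,0,-0.381,0,0,0,0.8],[0,0,-0.381,0,0,0,0.8],[0,0,-0.381,0,0,0,0.8]]'
python3 - <<'E'
from h import *
need([.602,.0445,.125],Rtilt(np.radians(240),0))
s=snapshot("scene")
for q in("nut_top","clamp_nut"):print(q,[(round(float(x["score"]),2),np.round(x["xy"],1),onz(s,x["xy"],.145 if q=="nut_top" else .092)) for x in spotter.pinpoint("scene",q)])
print(proj(s,[.602,.0445,.145]),proj(s,[.602,.0445,.092]))
E
```

```text
time_s: 21.18
ee_pos: [0.6018, 0.0442, 0.2322]
tcp_rot: [1.57, -2.703, -0.012]
force: [0.4, 0.4, -0.1]
width: 0.0757
gripper_force: 0.0
shift/500 [-0.0028, -0.0031, 0.2143] turn [0.0093, -0.0061, 0.0031] t 21.18 F [ 0.4  0.4 -0.1] w 0.0757 g 0.0 j [-3.500e-02  4.500e-01  1.580e+00 -2.000e-03  1.129e+00 -2.658e+00] p [0.6018 0.0442 0.2322]
nut_top [(0.87, array([300. , 244.1]), array([0.42956479, 0.00429654, 0.145     ])), (0.83, array([227.7, 223.9]), array([0.60018375, 0.04850622, 0.145     ]))]
clamp_nut [(0.66, array([231.7, 240.3]), array([0.6039755, 0.0404103, 0.092    ])), (0.57, array([306.7, 257.5]), array([ 0.43163382, -0.01848911,  0.092     ]))]
[228.4749194  222.73783485] [230.97962422 241.52786532]
```

The scene network finds nut_top at px (228,224), which matches the predicted (228,223), so the nut stands on the stud. I descend and grip it.

```bash
python3 -m pendant '[[0.009,-0.006,0.003,-0.001,-0.001,0.06,0.8],[0.009,-0.006,0.003,-0.001,-0.001,0.12,0.8],[0.009,-0.006,0.003,-0.001,-0.001,0.18,0.8],[0.009,-0.006,0.003,-0.001,-0.001,0.238,0.8],[0.009,-0.006,0.003,-0.001,-0.001,0.238,0.8]]' 40
python3 -m pendant '[[0,0,0,0,0,0,0],[0,0,0,0,0,0,0],[0,0,0,0,0,0,0],[0,0,0,0,0,0,0],[0,0,0,0,0,0,0]]' 40
python3 -m pendant '[[0,0,0,0,0,0,0],[0,0,0,0,0,0,0],[0,0,0,0,0,0,0]]' 40
python3 -c "
from h import *
need([.602,.0445,.125],Rtilt(np.radians(240),0)); print(state()['moment'])"
```

```text
time_s: 21.75
ee_pos: [0.5981, 0.0443, 0.1087]
tcp_rot: [1.554, -2.724, -0.006]
force: [-0.0, -0.3, 0.3]
width: 0.0755
gripper_force: 0.0
time_s: 22.17
ee_pos: [0.6009, 0.0443, 0.115]
tcp_rot: [-1.56, 2.723, -0.003]
force: [0.6, 0.3, -0.4]
width: 0.0477
gripper_force: 0.0
time_s: 22.42
ee_pos: [0.6005, 0.0443, 0.1142]
tcp_rot: [-1.561, 2.724, -0.002]
force: [-1.7, -0.1, 3.7]
width: 0.0355
gripper_force: 39.9
shift/500 [-0.0018, -0.0024, -0.0216] turn [-0.0016, 0.0009, -0.004] t 22.42 F [-1.7 -0.1  3.7] w 0.0355 g 39.9 j [-0.036  0.572  1.72   0.     0.846 -2.648] p [0.6005 0.0443 0.1142]
[ 0.15335     0.02080667 -0.00990214]
```

```bash
python3 -m pendant '[[0,0,0.08,0,0,0.0005,0],[0,0,0.16,0,0,0.001,0],[0,0,0.24,0,0,0.0016,0],[0,0,0.31,0,0,0.0021,0],[0,0,0.38,0,0,0.0027,0]]' 40
python3 -c "
from h import *
print(np.round(state()['moment'],2))"
python3 -m pendant '[[0,0,0.08,0,0,0.0005,0],[0,0,0.16,0,0,0.001,0],[0,0,0.24,0,0,0.0016,0],[0,0,0.31,0,0,0.0021,0],[0,0,0.38,0,0,0.0027,0]]' 40
python3 -c "
from h import *
print(np.round(state()['moment'],2))"
```

```text
time_s: 22.83
ee_pos: [0.6001, 0.0449, 0.1131]
tcp_rot: [-0.683, 3.064, 0.0]
force: [-4.2, 4.8, 9.5]
width: 0.0356
gripper_force: 39.9
[1.04 0.67 0.01]
time_s: 23.25
ee_pos: [0.6007, 0.0449, 0.1119]
tcp_rot: [0.249, 3.128, 0.002]
force: [-0.6, 3.4, 8.3]
width: 0.0362
gripper_force: 39.9
[ 0.83 -0.05  0.02]
```

```bash
python3 -m pendant '[[0,0,0.08,0,0,0.0005,0],[0,0,0.16,0,0,0.001,0],[0,0,0.24,0,0,0.0016,0],[0,0,0.31,0,0,0.0021,0],[0,0,0.38,0,0,0.0027,0]]' 40
python3 -m pendant '[[0,0,0.08,0,0,0.0005,0],[0,0,0.16,0,0,0.001,0],[0,0,0.24,0,0,0.0016,0],[0,0,0.31,0,0,0.0021,0],[0,0,0.38,0,0,0.0027,0]]' 40
python3 -c "
from h import *
print(np.round(state()['moment'],2))"
```

```text
time_s: 23.67
ee_pos: [0.6008, 0.0453, 0.1105]
tcp_rot: [1.158, 2.917, 0.004]
force: [-0.3, 7.0, 7.0]
width: 0.0356
gripper_force: 39.8
time_s: 24.08
ee_pos: [0.6015, 0.0455, 0.1093]
tcp_rot: [1.964, 2.448, 0.007]
force: [3.6, 8.8, 5.4]
width: 0.0356
gripper_force: 39.8
[ 1.58 -0.82  0.01]
```

```bash
python3 -m pendant '[[0,0,0.08,0.0018,0.0012,0.0005,0],[0,0,0.16,0.0018,0.0012,0.001,0],[0,0,0.24,0.0018,0.0012,0.0016,0],[0,0,0.31,0.0018,0.0012,0.0021,0],[0,0,0.38,0.0018,0.0012,0.0027,0]]' 40
python3 -m pendant '[[0,0,0.08,0,0,0.0005,0],[0,0,0.16,0,0,0.001,0],[0,0,0.24,0,0,0.0016,0],[0,0,0.31,0,0,0.0021,0],[0,0,0.38,0,0,0.0027,0]]' 40
python3 -m pendant '[[0,0,0.08,0,0,0.0005,0],[0,0,0.16,0,0,0.001,0],[0,0,0.24,0,0,0.0016,0],[0,0,0.31,0,0,0.0021,0],[0,0,0.38,0,0,0.0027,0]]' 40
python3 -c "
from h import *
print(np.round(state()['moment'],2)); need([.6,.045,.1])"
```

```text
time_s: 24.5
ee_pos: [0.6021, 0.0455, 0.1078]
tcp_rot: [2.597, 1.762, 0.007]
force: [3.4, 1.6, 4.8]
width: 0.0357
gripper_force: 39.8
time_s: 24.92
ee_pos: [0.6022, 0.0456, 0.1066]
tcp_rot: [3.002, 0.921, 0.009]
force: [3.7, 2.0, 5.3]
width: 0.0358
gripper_force: 39.9
time_s: 25.33
ee_pos: [0.6023, 0.0456, 0.1053]
tcp_rot: [-3.141, 0.002, -0.01]
force: [4.5, 1.2, 5.1]
width: 0.0357
gripper_force: 39.9
[ 0.35 -0.71  0.03]
shift/500 [-0.0046, 0.0012, 0.0105] t 25.33 F [4.5 1.2 5.1] w 0.0357 g 39.9 j [-3.400e-02  5.850e-01  1.725e+00  1.000e-03  8.250e-01  1.538e+00] p [0.6023 0.0456 0.1053]
```

```bash
python3 -m pendant '[[0,0,0.08,0.0006,0,0.0005,0],[0,0,0.16,0.0006,0,0.001,0],[0,0,0.24,0.0006,0,0.0016,0],[0,0,0.31,0.0006,0,0.0021,0],[0,0,0.38,0.0006,0,0.0027,0]]' 40
python3 -m pendant '[[0,0,0.08,0,0,0.0005,0],[0,0,0.16,0,0,0.001,0],[0,0,0.24,0,0,0.0016,0],[0,0,0.287,0,0,0.002,0],[0,0,0.287,0,0,0.002,0]]' 40
python3 -c "
from h import *
print(np.round(state()['moment'],2)); need([.6,.045,.1])"
```

```text
time_s: 25.75
ee_pos: [0.6024, 0.0453, 0.104]
tcp_rot: [-3.001, 0.925, -0.009]
force: [3.6, -0.7, 7.1]
width: 0.0356
gripper_force: 39.9
time_s: 26.17
ee_pos: [0.6022, 0.0449, 0.103]
tcp_rot: [-2.718, 1.572, -0.008]
force: [1.1, -3.4, 7.1]
width: 0.0356
gripper_force: 39.9
[-0.37 -0.34  0.04]
shift/500 [-0.0023, 0.0038, 0.0061] t 26.17 F [ 1.1 -3.4  7.1] w 0.0356 g 39.9 j [-3.500e-02  5.880e-01  1.726e+00 -1.000e-03  8.220e-01  2.585e+00] p [0.6022 0.0449 0.103 ]
```

```bash
python3 -m pendant '[[0,0,0,0,0,0,0.65],[0,0,0,0,0,0,0.65],[0,0,0,0,0,-0.002,0.65],[0,0,0,0,0,-0.002,0.65],[0,0,-0.03,0,0,-0.002,0.65]]' 40
python3 -m pendant '[[0,0,-0.38,0,0,0,0.65],[0,0,-0.38,0,0,0,0.65],[0,0,-0.38,0,0,0,0.65],[0,0,-0.38,0,0,0,0.65],[0,0,-0.38,0,0,0,0.65]]' >/dev/null
python3 -m pendant '[[0,0,-0.38,0,0,0,0.65],[0,0,-0.38,0,0,0,0.65],[0,0,-0.38,0,0,0,0.65],[0,0,-0.38,0,0,0,0.65],[0,0,-0.38,0,0,0,0.65]]' >/dev/null
python3 -m pendant '[[0,0,-0.38,0,0,0,0.65],[0,0,-0.38,0,0,0,0.65],[0,0,-0.38,0,0,0,0.65],[0,0,-0.38,0,0,0,0.65],[0,0,-0.38,0,0,0,0.65]]' >/dev/null
python3 -m pendant '[[0,0,-0.38,0,0,0,0.65],[0,0,-0.38,0,0,0,0.65],[0,0,-0.38,0,0,0,0.65],[0,0,-0.38,0,0,0,0.65],[0,0,-0.38,0,0,0,0.65]]' >/dev/null
python3 -m pendant '[[0,0,-0.38,0,0,0,0.65],[0,0,-0.38,0,0,0,0.65],[0,0,-0.38,0,0,0,0.65],[0,0,-0.38,0,0,0,0.65],[0,0,-0.38,0,0,0,0.65]]'
python3 -m pendant '[[0,0,-0.07,0,0,0,0.65],[0,0,-0.07,0,0,0,0.65]]'
python3 -c "
from h import *
need([.602,.045,.103],Rtilt(np.radians(120),0))"
```

```text
time_s: 26.58
ee_pos: [0.601, 0.0454, 0.1028]
tcp_rot: [-2.759, 1.501, -0.002]
force: [-0.4, 0.6, -0.6]
width: 0.0601
gripper_force: 0.0
time_s: 28.67
ee_pos: [0.6009, 0.0454, 0.1027]
tcp_rot: [1.703, 2.638, 0.001]
force: [-0.9, -0.3, -0.6]
width: 0.0619
gripper_force: 0.0
time_s: 28.83
ee_pos: [0.6009, 0.0454, 0.1028]
tcp_rot: [1.558, 2.726, 0.001]
force: [1.7, 0.2, 0.4]
width: 0.0621
gripper_force: 0.0
shift/500 [-0.0018, 0.0014, -0.0005] turn [0.001, 0.0005, 0.0056] t 28.83 F [1.7 0.2 0.4] w 0.0621 g 0.0 j [-0.034  0.588  1.727  0.     0.824 -0.567] p [0.6009 0.0454 0.1028]
```

```bash
python3 -m pendant '[[0,0,0.005,-0.0018,0.0014,0,0],[0,0,0.005,-0.0018,0.0014,0,0],[0,0,0.005,-0.0018,0.0014,0,0],[0,0,0.005,-0.0018,0.0014,0,0],[0,0,0.005,-0.0018,0.0014,0,0]]' 55
python3 -m pendant '[[0,0,0,0,0,0,0],[0,0,0,0,0,0,0],[0,0,0,0,0,0,0]]' 55
python3 -m pendant '[[0,0,0.08,0,0,0.0005,0],[0,0,0.16,0,0,0.001,0],[0,0,0.24,0,0,0.0016,0],[0,0,0.31,0,0,0.0021,0],[0,0,0.38,0,0,0.0027,0]]' 55
python3 -c "
from h import *
print(np.round(state()['moment'],2)); need([.6,.045,.1])"
python3 -m pendant '[[0,0,0.08,0,0,0.0005,0],[0,0,0.16,0,0,0.001,0],[0,0,0.24,0,0,0.0016,0],[0,0,0.24,0,0,0.0016,0]]' 55
python3 -c "
from h import *
print(np.round(state()['moment'],2)); need([.6,.045,.1])"
```

```text
time_s: 29.25
ee_pos: [0.6022, 0.0449, 0.103]
tcp_rot: [1.577, 2.715, 0.002]
force: [0.2, 0.1, 0.8]
width: 0.0356
gripper_force: 55.0
time_s: 29.5
ee_pos: [0.6022, 0.0449, 0.103]
tcp_rot: [1.576, 2.716, 0.002]
force: [0.4, 0.5, 0.5]
width: 0.0356
gripper_force: 55.0
time_s: 29.92
ee_pos: [0.6022, 0.0446, 0.1019]
tcp_rot: [2.31, 2.126, 0.002]
force: [-0.7, -2.0, 4.7]
width: 0.036
gripper_force: 55.0
[-0.38  0.1   0.07]
shift/500 [0.0004, -0.0045, 0.0037] t 29.92 F [-0.7 -2.   4.7] w 0.036 g 55.0 j [-3.500e-02  5.910e-01  1.725e+00 -1.000e-03  8.230e-01  4.800e-02] p [0.6022 0.0446 0.1019]
time_s: 30.25
ee_pos: [0.6023, 0.0447, 0.1013]
tcp_rot: [2.67, 1.652, 0.003]
force: [-1.3, -1.5, 4.6]
width: 0.0356
gripper_force: 55.0
[-0.08  0.2  -0.01]
shift/500 [-0.0015, -0.0044, 0.0025] t 30.25 F [-1.3 -1.5  4.6] w 0.0356 g 55.0 j [-0.035  0.591  1.726 -0.     0.822  0.428] p [0.6023 0.0447 0.1013]
```

```bash
for i in 1; do python3 -m pendant '[[0,0,0.08,0,0,0.0005,0],[0,0,0.16,0,0,0.001,0],[0,0,0.16,0,0,0.001,0]]' 60
python3 -c "
from h import *
print(np.round(state()['moment'],2),np.round(state()['joint_efforts'][5],2)); need([.6,.045,.1])"; done
python3 -m pendant '[[0,0,0.08,0,0,0.0005,0],[0,0,0.16,0,0,0.001,0],[0,0,0.16,0,0,0.001,0]]' 60
python3 -c "
from h import *
print(np.round(state()['moment'],2),np.round(state()['joint_efforts'][5],2)); need([.6,.045,.1])"
python3 -m pendant '[[0,0,0.08,0,0,0.0005,0],[0,0,0.16,0,0,0.001,0],[0,0,0.16,0,0,0.001,0]]' 60
python3 -c "
from h import *
print(np.round(state()['moment'],2),np.round(state()['joint_efforts'][5],2)); need([.6,.045,.1])"
```

```text
time_s: 30.5
ee_pos: [0.6023, 0.0447, 0.1009]
tcp_rot: [2.856, 1.304, 0.004]
force: [0.2, -0.6, 6.6]
width: 0.0356
gripper_force: 60.0
[-0.09  0.27 -0.  ] 2.14
shift/500 [-0.0026, -0.0039, 0.0017] t 30.5 F [ 0.2 -0.6  6.6] w 0.0356 g 60.0 j [-0.035  0.592  1.726 -0.     0.821  0.679] p [0.6023 0.0447 0.1009]
time_s: 30.75
ee_pos: [0.6024, 0.0449, 0.1008]
tcp_rot: [2.998, 0.936, 0.005]
force: [-1.6, -0.6, 9.6]
width: 0.0352
gripper_force: 60.0
[ 0.14  0.52 -0.17] 2.0
shift/500 [-0.0037, -0.0029, 0.0015] t 30.75 F [-1.6 -0.6  9.6] w 0.0352 g 60.0 j [-0.035  0.592  1.726  0.     0.82   0.93 ] p [0.6024 0.0449 0.1008]
time_s: 31.0
ee_pos: [0.6023, 0.0448, 0.1006]
tcp_rot: [3.091, 0.555, 0.005]
force: [-3.6, -2.5, 13.9]
width: 0.0356
gripper_force: 60.0
[ 0.    0.93 -0.11] 2.09
shift/500 [-0.0041, -0.002, 0.0012] t 31.0 F [-3.6 -2.5 13.9] w 0.0356 g 60.0 j [-0.035  0.592  1.727 -0.     0.82   1.181] p [0.6023 0.0448 0.1006]
```

The sinking has paused while the thread play is taken up against the seal. I keep turning without pushing further down and watch the torque.

```bash

python3 -m pendant '[[0,0,0.08,0,0,0,0],[0,0,0.16,0,0,0,0],[0,0,0.16,0,0,0,0]]' 60
python3 -c "
from h import *
print(np.round(state()['moment'],2)); need([.6,.045,.1])"
python3 -m pendant '[[0,0,0.08,0,0,0.0005,0],[0,0,0.16,0,0,0.0005,0],[0,0,0.16,0,0,0.0005,0]]' 60
python3 -c "
from h import *
print(np.round(state()['moment'],2)); need([.6,.045,.1])"
python3 -m pendant '[[0,0,0.08,0,0,0.0005,0],[0,0,0.16,0,0,0.001,0],[0,0,0.16,0,0,0.001,0]]' 60
python3 -c "
from h import *
print(np.round(state()['moment'],2)); need([.6,.045,.1])"
```

```text
time_s: 31.25
ee_pos: [0.6019, 0.0446, 0.1005]
tcp_rot: [3.136, 0.164, 0.003]
force: [-5.2, -2.7, 13.9]
width: 0.0352
gripper_force: 60.0
[-0.46  1.18  0.15]
shift/500 [-0.0037, -0.0013, 0.001] t 31.25 F [-5.2 -2.7 13.9] w 0.0352 g 60.0 j [-3.500e-02  5.920e-01  1.727e+00 -1.000e-03  8.200e-01  1.432e+00] p [0.6019 0.0446 0.1005]
time_s: 31.5
ee_pos: [0.6043, 0.0443, 0.1006]
tcp_rot: [3.132, -0.23, 0.013]
force: [4.7, -3.5, 8.8]
width: 0.0357
gripper_force: 60.0
[-0.62 -0.85  0.44]
shift/500 [-0.0087, -0.0002, 0.0012] t 31.5 F [ 4.7 -3.5  8.8] w 0.0357 g 60.0 j [-0.035  0.593  1.725 -0.002  0.816  1.683] p [0.6043 0.0443 0.1006]
time_s: 31.75
ee_pos: [0.6035, 0.044, 0.1006]
tcp_rot: [3.079, -0.622, 0.01]
force: [-0.4, -6.7, 17.1]
width: 0.0356
gripper_force: 60.0
[-1.18  0.19 -0.  ]
shift/500 [-0.0073, 0.001, 0.0012] t 31.75 F [-0.4 -6.7 17.1] w 0.0356 g 60.0 j [-0.036  0.593  1.726 -0.002  0.817  1.935] p [0.6035 0.044  0.1006]
```

A torque of 0.44 Nm and then a jump mean either it is tight or the grip slipped. I regrip and test the stiffness.

```bash
python3 -m pendant '[[0,0,0,0,0,0,0.6],[0,0,0,0,0,0,0.6],[0,0,0,0,0,0,0.6],[0,0,0,0,0,0,0.6],[0,0,-0.03,0,0,-0.003,0.6]]' 60
python3 -m pendant '[[0,0,-0.39,0,0,0,0.6],[0,0,-0.39,0,0,0,0.6],[0,0,-0.39,0,0,0,0.6],[0,0,-0.39,0,0,0,0.6],[0,0,-0.39,0,0,0,0.6]]' >/dev/null
python3 -m pendant '[[0,0,-0.25,0,0,0,0.6],[0,0,-0.25,0,0,0,0.6],[0,0,-0.25,0,0,0,0.6],[0,0,-0.25,0,0,0,0.6],[0,0,-0.25,0,0,0,0.6]]'
python3 -c "
from h import *
need([.602,.045,.1]); s=state(); v=s['tcp_rot']; print('yaw',np.degrees(2*np.arctan2(v[1],v[0])))"
python3 -m pendant '[[0,0,0,0,0,0,0],[0,0,0,0,0,0,0],[0,0,0,0,0,0,0],[0,0,0,0,0,0,0],[0,0,0,0,0,0,0]]' 60
python3 -m pendant '[[0,0,0,0,0,0,0],[0,0,0,0,0,0,0],[0,0,0,0,0,0,0]]' 60
python3 -c "
from h import *
need([.602,.045,.1]); s=state(); v=s['tcp_rot']; print('yaw',np.degrees(2*np.arctan2(v[1],v[0])),s['moment'])"
```

```text
time_s: 32.17
ee_pos: [0.6018, 0.045, 0.0995]
tcp_rot: [-3.095, 0.539, -0.002]
force: [0.1, 0.4, 0.4]
width: 0.0566
gripper_force: 0.0
time_s: 33.0
ee_pos: [0.602, 0.045, 0.0998]
tcp_rot: [2.972, 1.016, 0.003]
force: [0.2, 0.2, 0.1]
width: 0.0571
gripper_force: 0.0
shift/500 [-0.0001, -0.0, -0.0004] t 33.0 F [0.2 0.2 0.1] w 0.0571 g 0.0 j [-0.035  0.593  1.727  0.     0.82   0.877] p [0.602  0.045  0.0998]
yaw 37.73961866125151
time_s: 33.42
ee_pos: [0.6024, 0.0446, 0.1001]
tcp_rot: [2.971, 1.017, 0.004]
force: [1.4, -2.4, -0.7]
width: 0.0355
gripper_force: 60.0
time_s: 33.67
ee_pos: [0.6024, 0.0446, 0.1001]
tcp_rot: [2.971, 1.018, 0.004]
force: [3.1, -3.9, -1.2]
width: 0.0353
gripper_force: 60.0
shift/500 [-0.0002, -0.0011, 0.0001] t 33.67 F [ 3.1 -3.9 -1.2] w 0.0353 g 60.0 j [-0.035  0.593  1.727 -0.     0.819  0.875] p [0.6024 0.0446 0.1001]
yaw 37.83558183578088 [-0.72653582 -0.42103392 -0.11184086]
```

```bash

python3 -m pendant '[[0,0,0.05,0,0.0015,0,0],[0,0,0.1,0,0.0015,0,0]]' 60 >/dev/null
python3 -c "
from h import *
s=state();v=s['tcp_rot'];print(np.degrees(2*np.arctan2(v[1],v[0])),np.round(s['moment'],2),np.round(s['force'],1),s['width'],s['ee_pos'])"
python3 -m pendant '[[0,0,0.05,0,0,0,0],[0,0,0.1,0,0,0,0]]' 60 >/dev/null
python3 -c "
from h import *
s=state();v=s['tcp_rot'];print(np.degrees(2*np.arctan2(v[1],v[0])),np.round(s['moment'],2),np.round(s['force'],1),s['width'],s['ee_pos'])"
python3 -m pendant '[[0,0,0.05,0,0,0,0],[0,0,0.1,0,0,0,0]]' 60 >/dev/null
python3 -c "
from h import *
s=state();v=s['tcp_rot'];print(np.degrees(2*np.arctan2(v[1],v[0])),np.round(s['moment'],2),np.round(s['force'],1),s['width'],s['ee_pos'])"
```

```text
28.846234305198102 [ 0.86 -1.26  1.64] [ 6.9  4.5 -0.8] 0.03605651986368361 [0.60239006 0.04453373 0.10015521]
19.791048655448076 [ 1.16 -2.19  1.2 ] [11.9  5.3 -5.9] 0.03556528442883271 [0.60366918 0.04495446 0.10038459]
10.784117586986808 [-0.44  0.1   0.92] [-0.1 -2.2  5.8] 0.0359093578627742 [0.60307106 0.04457236 0.10052637]
```

The resistance is now 1.6 Nm within 9°, so the nut is stiff. I release, rise clear and verify.

```bash
python3 -m pendant '[[0,0,0,0,0,0,0.7],[0,0,0,0,0,0,0.7],[0,0,0,0,0,0,0.7],[0,0,0,0,0,0,0.7],[0,0,0,0,0,-0.03,0.7]]' 60
python3 -m pendant '[[0,0,0,0,0,-0.08,0.8],[0,0,0,0,0,-0.16,0.8],[0,0,0,0,0,-0.24,0.8],[0,0,0,-0.08,0,-0.3,0.8],[0,0,0,-0.16,0,-0.3,0.8]]'
python3 -m pendant '[[0,0,0,-0.16,0.3,-0.1,0.8],[0,0,0,-0.16,0.3,-0.1,0.8],[0,0,0,-0.16,0.3,-0.1,0.8],[0,0,0,-0.16,0.3,-0.1,0.8],[0,0,0,-0.16,0.3,-0.1,0.8]]'
python3 - <<'E'
from h import *
np.set_printoptions(precision=4,suppress=True)
need([.6,.045,.3])
S={c:snapshot(c) for c in("scene","top")}
for c in S:
    s=S[c]
    for q in("nut_top","clamp_nut","control_fluid","stain_1","sample_cup_3"):print(c,q,[(round(float(x["score"]),2),np.round(x["xy"],1)) for x in spotter.pinpoint(c,q)[:3]])
    print([np.round(proj(s,[.602,.0447,z]),1) for z in (.130,.1325,.077,.0795)])
    m=[edgefit(s,[(z+.005,.06)],(.602,.044),.005)[1] for z in (.058,.060,.0625,.065)]; print(m)
a=cv2.resize(S["scene"]["image"][185:305,180:290],(550,600),interpolation=cv2.INTER_CUBIC)
save(np.hstack([a,cv2.resize(S["top"]["image"][140:290,195:257],(248,600))]),"fin")
E
```

```text
time_s: 34.58
ee_pos: [0.6012, 0.0444, 0.1128]
tcp_rot: [-3.127, -0.299, 0.004]
force: [0.1, 0.3, 0.2]
width: 0.063
gripper_force: 0.0
time_s: 35.0
ee_pos: [0.5305, 0.0303, 0.2681]
tcp_rot: [3.126, 0.3, 0.014]
force: [-0.3, -0.8, -0.3]
width: 0.0762
gripper_force: 0.0
time_s: 35.42
ee_pos: [0.4773, -0.1359, 0.3159]
tcp_rot: [3.126, 0.295, 0.006]
force: [0.9, 0.3, -0.8]
width: 0.0765
gripper_force: 0.0
shift/500 [0.3087, -0.3097, 0.0323] t 35.42 F [ 0.9  0.3 -0.8] w 0.0765 g 0.0 j [-0.411  0.206  1.719  0.     1.212  0.972] p [ 0.4773 -0.1359  0.3159]
scene nut_top [(0.9, array([228.7, 226.4])), (0.73, array([303.1, 243.5])), (0.25, array([232.9, 271.1]))]
scene clamp_nut [(0.86, array([304.6, 258.3])), (0.7, array([233.2, 244.5])), (0.16, array([232.2, 248.9]))]
scene control_fluid [(0.74, array([189.6, 257.3]))]
scene stain_1 [(0.52, array([278.2, 208.7]))]
scene sample_cup_3 [(0.76, array([217. , 322.1]))]
[array([229.1, 228.2]), array([229. , 227.3]), array([231.6, 246.7]), array([231.5, 245.9])]
[np.float64(415.9969482421875), np.float64(418.17376708984375), np.float64(417.9928283691406), np.float64(413.5163269042969)]
top nut_top [(0.74, array([433. , 232.4])), (0.51, array([293.3, 209. ]))]
top clamp_nut [(0.65, array([281.9, 219.1])), (0.51, array([429.5, 212.7]))]
top control_fluid [(0.64, array([231.2, 148.2]))]
top stain_1 [(0.41, array([317.9, 155.9]))]
top sample_cup_3 [(0.48, array([196.6, 209.8]))]
[array([234.9, 175.9]), array([234.7, 175.6]), array([238.8, 180.3]), array([238.7, 180.1])]
[np.float64(237.40646362304688), np.float64(238.5003204345703), np.float64(238.48654174804688), np.float64(238.8570098876953)]
```

View pics/fin.png

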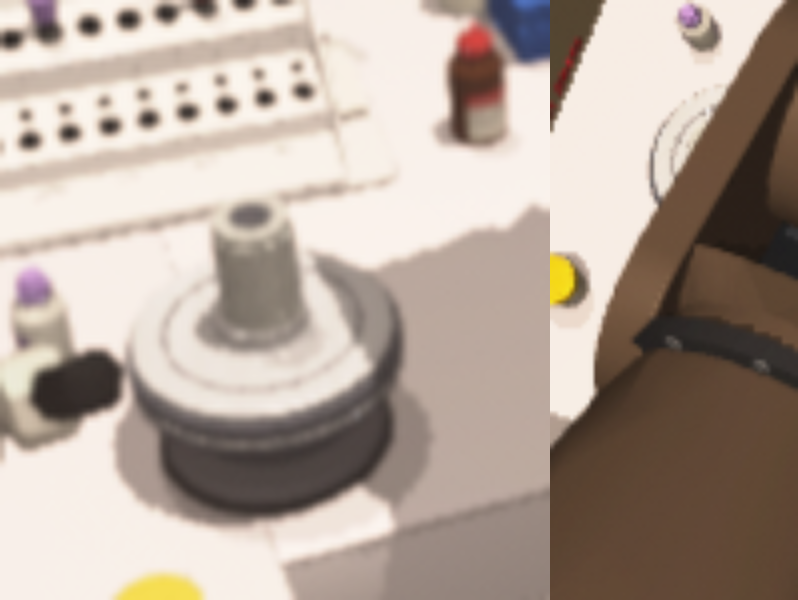

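The final view shows the nut upright and square on the collar at about (256,270), the lid level, and the bottles standing where they were. Time allows one check of the nut's height by a light touch with shut fingers; home means its top is at 130 mm.

```bash
python3 -m pendant '[[0,0,0,0.309,-0.3,0.1,0],[0,0,0,0.309,-0.3,0.1,0],[0,0,0,0.309,-0.3,0.1,0],[0,0,0,0.309,-0.3,0.1,0],[0,0,0,0.309,-0.3,0.1,0]]' 20
python3 -m pendant '[[0,0,0,0,0,0,0],[0,0,0,0,0,0,0],[0,0,0,0,0,0,0],[0,0,0,0,0,0,0],[0,0,0,0,0,0,0]]' 20
python3 -c "
from h import *
need([.602,.0447,.14])"
```

```text
time_s: 36.43
ee_pos: [0.5957, 0.0362, 0.2668]
tcp_rot: [3.127, 0.298, 0.004]
force: [0.4, -0.7, 0.3]
width: 0.0479
gripper_force: 0.0
time_s: 36.85
ee_pos: [0.5946, 0.0331, 0.268]
tcp_rot: [3.127, 0.295, 0.005]
force: [0.1, -0.3, 0.5]
width: 0.0149
gripper_force: 0.0
shift/500 [0.0182, -0.0202, 0.256] t 36.85 F [ 0.1 -0.3  0.5] w 0.0149 g 0.0 j [-0.055  0.399  1.566  0.     1.174  1.327] p [0.5946 0.0331 0.268 ]
```

```bash
python3 -m pendant '[[0,0,0,0.018,-0.02,0.07,0],[0,0,0,0.018,-0.02,0.14,0],[0,0,0,0.018,-0.02,0.2,0],[0,0,0,0.018,-0.02,0.25,0],[0,0,0,0.018,-0.02,0.256,0]]' 20 >/dev/null
python3 -m pendant '[[0,0,0,0,0,0.004,0],[0,0,0,0,0,0.008,0],[0,0,0,0,0,0.008,0],[0,0,0,0,0,0.008,0]]' 20
python3 -m pendant '[[0,0,0,0,0,0.004,0],[0,0,0,0,0,0.006,0],[0,0,0,0,0,0.006,0],[0,0,0,0,0,0.006,0]]' 20
python3 -m pendant '[[0,0,0,0,0,0.002,0],[0,0,0,0,0,0.003,0],[0,0,0,0,0,0.003,0]]' 20
python3 -m pendant '[[0,0,0,0,0,0.002,0],[0,0,0,0,0,0.003,0],[0,0,0,0,0,0.003,0]]' 20
```

```text
time_s: 37.6
ee_pos: [0.6027, 0.0455, 0.1369]
tcp_rot: [3.127, 0.297, 0.007]
force: [-0.5, 0.3, -0.2]
width: 0.0002
gripper_force: 0.0
time_s: 37.93
ee_pos: [0.6022, 0.0457, 0.1325]
tcp_rot: [3.127, 0.297, 0.004]
force: [0.3, -0.9, 0.3]
width: 0.0005
gripper_force: 0.0
time_s: 38.18
ee_pos: [0.6021, 0.0457, 0.1307]
tcp_rot: [3.127, 0.297, 0.003]
force: [-0.4, -0.3, 0.1]
width: 0.0006
gripper_force: 0.0
time_s: 38.43
ee_pos: [0.6023, 0.0456, 0.1301]
tcp_rot: [3.127, 0.297, 0.005]
force: [-1.7, -0.3, 7.4]
width: 0.0004
gripper_force: 3.7
```

Contact comes at 130.1 mm, so the nut bears at 77 mm with the lid home. I retreat and hand in.

```bash
python3 -m pendant '[[0,0,0,0,0,-0.03,0],[0,0,0,0,0,-0.1,0],[0,0,0,0,0,-0.18,0],[0,0,0,0,0,-0.24,0],[0,0,0,0,0,-0.26,0]]' 20
python3 -m pendant '[[0,0,0,0,0,0,0.5],[0,0,0,0,0,0,0.5],[0,0,0,0,0,0,0.5]]' 20
python3 -c "
from station import hand_in
print(hand_in())"
```

```text
time_s: 38.85
ee_pos: [0.6031, 0.0457, 0.2642]
tcp_rot: [3.126, 0.297, 0.014]
force: [1.0, 0.4, 0.1]
width: 0.0005
gripper_force: 0.0
time_s: 39.1
ee_pos: [0.6012, 0.0456, 0.2575]
tcp_rot: [-3.127, -0.297, 0.001]
force: [0.4, 0.1, -0.0]
width: 0.0154
gripper_force: 0.0
the job is handed in; nothing more can be done
None
```

The job is handed in at 39 s: the lid is on the rotor, and the steel nut is screwed on until stiff (1.6 Nm) with its top touched at 130.1 mm, so the lid is home; the arm is clear, the bottles and cup still read in place, and I did not re-check the pen at the end.

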